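# Clear the control box and hold its recessed reset

### The arm

A 6-joint arm with a two-finger parallel gripper is mounted at the origin on the work surface. World frame = base frame: x ahead of the robot, y to its left, z up, the work surface at z = 0. Lengths are in mm, angles in rad, forces in N, time in s.
With the tool pointing down it reaches from about 275 to 750 mm from the base axis. Payload 10.2 kg.
Tool frame: the origin (TCP) lies at the very end of the fingers, on their centre line; the grasp point (between the pads) lies behind it (ctrl.grasp_offset is the z of the grasp point in the tool frame, in mm); z points along the fingers, y is the direction in which the jaws open and shut (so a half turn about z gives the same grasp; the last joint's range is limited). The gripper opens to 85 mm and grips with 20 to 120 N. Pads are 22 mm wide; open, the fingers measure 114 mm over their backs; the gripper's body (76 mm by 85 mm) begins 54 mm behind the grasp point. The pads swing forward as they close: fully open they stand 13 mm farther back than shut.
Start: joints at [1.057, 0.313, 1.498, -0, 1.331, -0.223], TCP at [150.54, 502.96, 231.294] pointing down, gripper open.
Joint ranges: [-2.94, 2.94], [-0.97, 2.17], [0.19, 2.56], [-1.23, 4.37], [0.02, 3.11], [-2.88, 2.88]. Speed limits (rad/s): [2.39, 2.39, 3.01, 3.14, 3.14, 3.14].

### API

Orientations are given as a unit quaternion [w, x, y, z].
In Python, from rig import ctrl, capture, job gives the robot as it stands. The module is installed in compiled form; this text tells all that it offers.
- The arm moves only by the tool move_arm, never from a script. Its argument "series" is a list of rows, each a list of 7 numbers: the turn, a rotation vector about the tool's x, y, z in rad, then the shift along the tool's x, y, z in cm, then the opening, from 0 (shut) to 1 (fully open). A call has 1 to 5 rows; each row is the pose to reach, as a shift and turn from the pose measured when the call began, along the tool's axes at that moment; what a row does not reach only later rows make up. A row lasts 1/12 s, in which the tool goes at most 41.7 mm and 7.16 degrees, less where a joint would pass 70% of its speed; a pose out of reach is approached as far as the arm can. A call with a gripper value outside its range is refused whole. The fingers move at their own pace and stop on an object; "grip_force" is the grip in N (left out, the last holds). Time passes only in rows, so rows that repeat a pose let the fingers close. It gives the time, the measured TCP pose, the force and the opening at its end, in the units of the state.
- ctrl.sense(): the state, without advancing time (a new reading comes with each control period).
- capture(name): name is "scene" or "top"; returns a dict with "frame" (480x640x3 uint8, red, green, blue), "mtx" (3x3 intrinsics, pixels), "R" (3x3) and "t" (3): a world point X has camera coordinates R X + t. Camera axes: x right, y down, z forward; pixel columns grow to the right and rows downward; lengths in mm; the calibration is good to about 2 mm. A picture is of the moment at which its call begins. There is no depth.
- job.finish_job(): hands the job in, once; it reports no verdict.
The state is a dict: "time_s": time; "joints": joint angles; "dq": joint speeds; "tau": joint torques, N m; "eef_pos": TCP position; "ee_rot": TCP orientation; "force": force on the tool from outside, world axes, zero at the start; "wrist_torque": the same for the moment, N m; "grip_width": opening from 0.0 (shut) to 1.0 (fully open).
Only numpy, scipy, OpenCV 4.12 (cv2) and the standard library are available. Lean on these libraries where they do the work, as an engineer would, in place of code of your own. Each camera call takes 0.05 s, during which the arm holds its last target.

### The job

With the scraper block, sweep the four steel offcuts off the control box's top plate into the catch tray fixed along its side, then stand the scraper back upright on the table. Then take the pin punch from its wooden stand, put its pin down through the round hole in the plate and press the recessed reset button right down; finish while still holding the punch on it so that the button stays down. Move the offcuts with the scraper only, not with the gripper or the punch, and leave everything else on the table where it is.

Things in the scene. Friction and masses are not known exactly. Their poses are not given: they have to be found in the camera images.
- control_box: fixed grey sheet-metal box, 220 mm (its x) by 180 mm (its y) by 55 mm high, with a flat bare-metal top plate; origin at the centre of its underside on the table, z up. A row of controls (lamp, knob, rocker), up to 15 mm tall, stands on the plate at x = +80 to +104 mm; the rest of the plate is flat and open-edged. The catch tray is fixed along its +y side
- reset_hole (a point): centre of the round hole in the top plate, at the plate's upper surface (55 mm above the table), at x = +20, y = -10 mm of the box. Hole 16 mm in diameter through a 6 mm plate; the button's face, 24 mm across, lies 24 mm below the upper surface. At the start an offcut lies over the hole
- tray_floor (a point): centre of the floor of the open catch tray of dark steel, 3 mm above the table. In the box's axes the tray is inside y = +90 to +165 mm, x = -101 to +101 mm, its rim 28 mm above the table; offcuts pushed over the plate's +y edge (y = +90 mm) drop into it
- reset_button (a joint): travel of the recessed reset button in m: 0 up, 0.006 fully down. It is sprung: it starts to move at about 2 N and is fully down, against a hard stop, at about 5 N; it comes back up when let go
- offcut0_mid (a point): centre of a loose steel offcut, a flat piece 28 mm (its x) by 22 mm (its y) by 8 mm high (its z), 36 g, lying flat on the top plate, within 70 mm of the box's centre line in x and between y = -60 and +75 mm of the box
- offcut1_mid (a point): centre of a loose steel offcut, a flat piece 28 mm (its x) by 22 mm (its y) by 8 mm high (its z), 36 g, lying flat on the top plate, within 70 mm of the box's centre line in x and between y = -60 and +75 mm of the box
- offcut2_mid (a point): centre of a loose steel offcut, a flat piece 28 mm (its x) by 22 mm (its y) by 8 mm high (its z), 36 g, lying flat on the top plate, within 70 mm of the box's centre line in x and between y = -60 and +75 mm of the box
- offcut3_mid (a point): centre of a loose steel offcut, a flat piece 28 mm (its x) by 22 mm (its y) by 8 mm high (its z), 36 g, lying flat on the top plate, within 70 mm of the box's centre line in x and between y = -60 and +75 mm of the box
- scraper_mid (a point): centre (half-way up) of the scraper block, a wooden block with a rubber foot, 130 mm long (its x), 26 mm thick (its y), 55 mm high (its z), about 140 g, standing upright on the table to one side of the box; can be gripped from above across its 26 mm thickness
- punch_mid (a point): centre of the pin punch's handle: a square steel bar 16 mm by 16 mm (sides along its x and y) and 80 mm long (its z, upright), about 120 g. It stands upright in the stand, handle from 65 to 145 mm above the table, its shoulder resting on the stand; lift it at least 56 mm to draw it out
- punch_tip (a point): lower end of the punch's pin, 95 mm below the handle's centre along the punch's z. The pin is 8 mm in diameter and 55 mm long, below the handle's shoulder
- stand: fixed wooden stand block, 130 mm (its x) by 55 mm (its y) by 65 mm high, to one side of the box (left or right; the scraper is on the other side); origin at the centre of its underside. Two upright holes at x = -35 mm (the pin punch) and x = +35 mm (the screwdriver), 10 mm in diameter
- screwdriver: stubby screwdriver with a fat round black handle (up to 30 mm wide), standing in the other hole of the stand, at +35 mm along the stand's x; its top is 120 mm above the table. Origin at the blade's tip. Not to be used
- wrench: steel open-ended wrench, 142 mm long and 22 mm wide, lying flat on the table beyond the control box. Bystander
- tape_roll: ring-shaped roll of tape, 90 mm across, 25 mm high, lying flat; origin at the centre of its underside. Bystander
- mug: white mug 80 mm wide, 90 mm high; origin at the centre of its underside. Bystander
- jar: amber jar with a steel lid, 60 mm wide, 85 mm high; origin at the centre of its underside. Bystander
- can: plain metal can, 60 mm wide, 150 mm high; origin at the centre of its underside. Bystander
- socket: steel wrench socket, 24 mm wide, 30 mm high, standing on end; origin at the centre of its underside. Bystander

How it is judged:
By the outcome, as a careful person would: the job done as asked, in the order asked, and still so for the second after the job is handed in, while the arm keeps its last pose, push and grip.
It also fails if it takes over 67 s, if anything falls off the work surface, if the arm or the gripper's body presses on something with over 40 N, if the wrist force passes 120 N, or if a joint passes its speed limit or range.

## Working session

There is one attempt and no reset: what is moved stays moved. The work goes in short steps, Python scripts to look and compute and a tool call to move; the robot and the scene stay as the last step left them, time stands still between calls to the robot, and variables do not carry over. Pictures are saved under pics/ and viewed, and the job is handed in when it is done.

Besides the shell and the picture viewer there is one more tool, called after "Call:" by a JSON object that holds its "api" and its "payload". move_arm: Moves the arm, as the interface text tells. Its arguments: {"type":"object","properties":{"series":{"type":"array","items":{"type":"array","items":{"type":"number"}}},"grip_force":{"type":"number"}},"required":["series"]}

```bash
ls; mkdir -p pics
python3 - <<'E'
from rig import ctrl,capture,job
import cv2,numpy as np
print(ctrl.sense(), ctrl.grasp_offset)
for n in("scene","top"):
    c=capture(n); cv2.imwrite(f"pics/{n}0.png",c["frame"][:,:,::-1]); print(n,c["mtx"],c["R"],c["t"])
    np.savez(f"pics/{n}0.npz",**c)
E
```

```text
pics
{'time_s': 0.0, 'joints': array([ 1.05658405e+00,  3.13473804e-01,  1.49842858e+00,  2.15048124e-05,
        1.33096661e+00, -2.23374942e-01]), 'dq': array([-0.00077703,  0.00095539, -0.00058972, -0.00038054,  0.0014259 ,
        0.00014512]), 'tau': array([-8.97410100e-04, -4.12267578e+01, -2.59746838e+01, -1.98045395e-04,
        4.12456910e-03,  3.64019940e-06]), 'eef_pos': array([150.41706543, 502.73652382, 230.72608724]), 'ee_rot': array([-2.39793584e-04,  1.44909194e-01,  9.89444752e-01, -5.91492949e-04]), 'force': array([-0.5622725 ,  0.32313317,  0.04150847]), 'wrist_torque': array([-0.02214948, -0.05515218,  0.00381076]), 'grip_width': 0.9987000586069716} -18.700000000000003
scene [[498.90642874   0.         327.51822876]
 [  0.         498.90642874 243.19806501]
 [  0.           0.           1.        ]] [[ 0.65619266  0.75455643  0.00746969]
 [ 0.45538991 -0.38809347 -0.8012512 ]
 [-0.6016903   0.52917677 -0.59828147]] [-401.18470245 -200.79990501 1763.82692876]
top [[540.42018328   0.         319.2315477 ]
 [  0.         540.42018328 243.3628943 ]
 [  0.           0.           1.        ]] [[-0.00238011 -0.9999426   0.01044677]
 [-0.99835636  0.00177787 -0.05728367]
 [ 0.05726181 -0.01056594 -0.99830328]] [ -23.76668953  624.37068812 1564.68781226]
```

View pics/scene0.png

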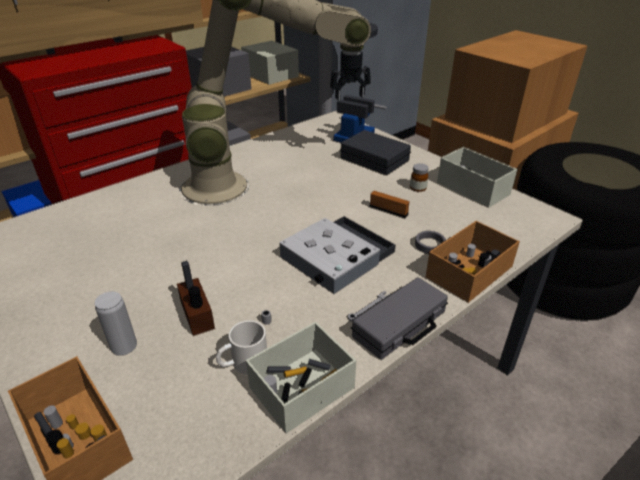

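View pics/top0.png

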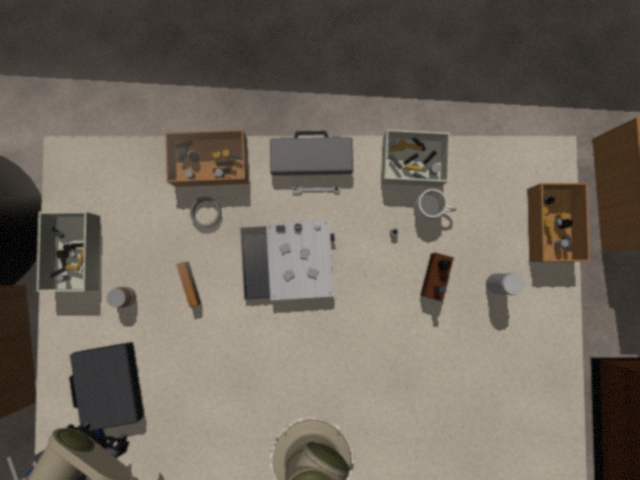

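The box is near (300,260) in the top view, with the tray on its left (+y) and controls at the top (+x). The scraper is at (188,285), and the stand with punch and screwdriver at (436,278). I'll zoom in next.

Run:
```python
import cv2,numpy as np
t=cv2.imread("pics/top0.png")
cv2.imwrite("pics/topA.png",cv2.resize(t[210:310,235:345],None,fx=6,fy=6,interpolation=cv2.INTER_CUBIC)[:600])
a=cv2.resize(t[245:325,410:465],None,fx=7,fy=7,interpolation=cv2.INTER_CUBIC)
b=cv2.resize(t[245:325,165:220],None,fx=7,fy=7,interpolation=cv2.INTER_CUBIC)
cv2.imwrite("pics/topB.png",np.hstack([b,a]))
s=cv2.imread("pics/scene0.png")
cv2.imwrite("pics/scA.png",cv2.resize(s[180:300,270:420],None,fx=5,fy=5,interpolation=cv2.INTER_CUBIC))
cv2.imwrite("pics/scB.png",cv2.resize(s[250:340,160:250],None,fx=6,fy=6,interpolation=cv2.INTER_CUBIC))
```

```text
(no output)
```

View pics/topA.png

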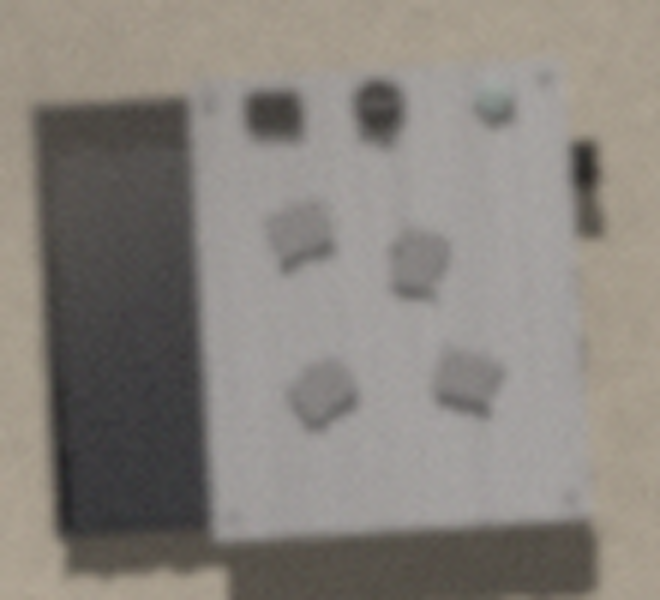

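View pics/topB.png

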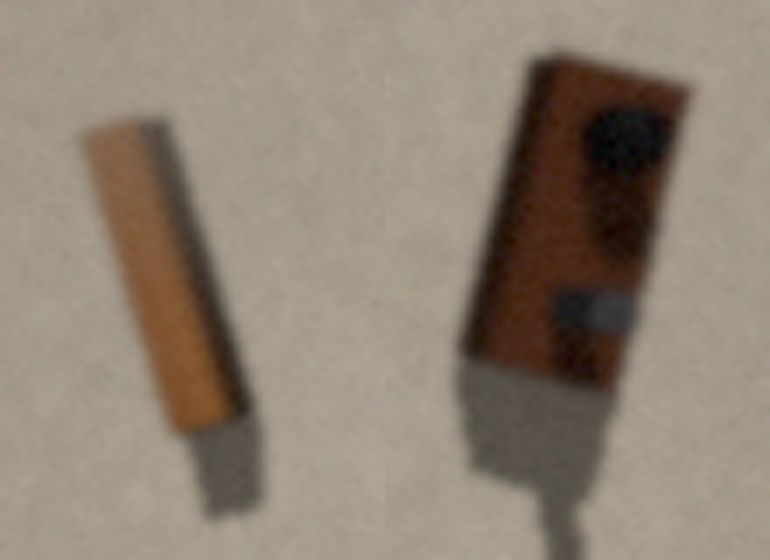

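View pics/scA.png

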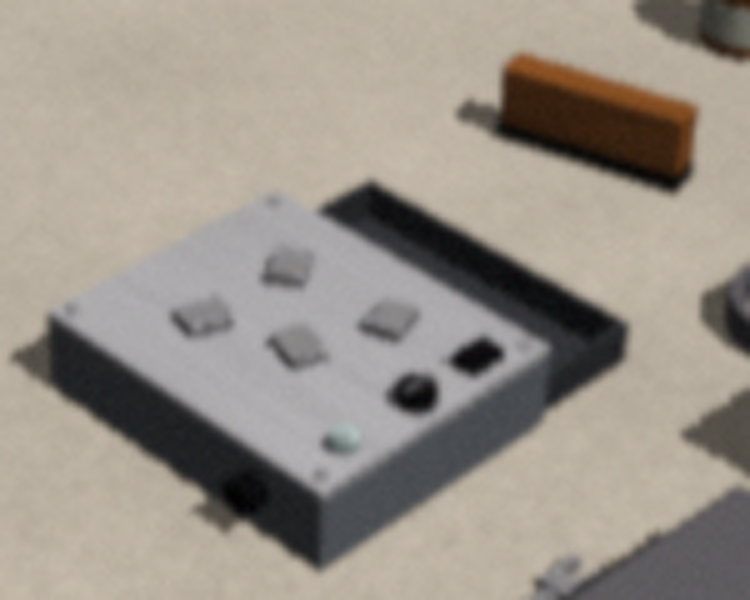

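View pics/scB.png

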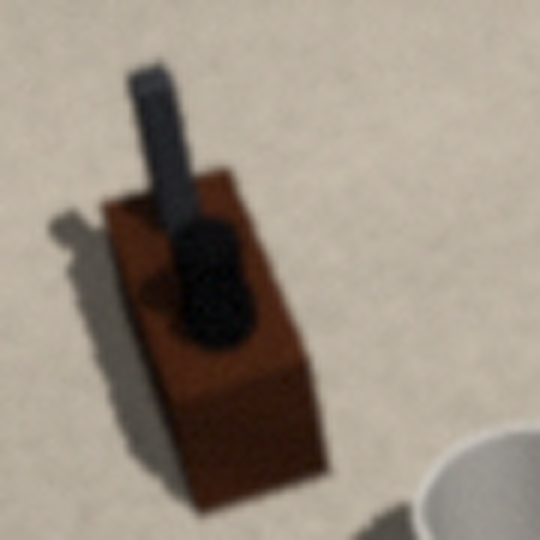

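The crops show the plate with its four offcuts, the upright scraper (long axis roughly world x), and the stand with the punch at its near (-x) hole. Next I'll measure them with masks.

```bash
cat > h.py <<'E'
import cv2,numpy as np
def load(n): 
    d=np.load(f"pics/{n}.npz"); return {k:d[k] for k in d}
def cast(c,uv,z):
    uv=np.atleast_2d(uv).astype(float); p=np.c_[uv,np.ones(len(uv))]@np.linalg.inv(c["mtx"]).T
    d=p@c["R"]; o=-c["R"].T@c["t"]
    return o+d*((z-o[2])/d[:,2])[:,None]
def proj(c,X):
    q=np.atleast_2d(X)@c["R"].T+c["t"]; q=q@c["mtx"].T; return q[:,:2]/q[:,2:]
def big(m,roi):
    u0,v0,u1,v1=roi; z=np.zeros_like(m); z[v0:v1,u0:u1]=m[v0:v1,u0:u1]
    k=4; 
    cs,_=cv2.findContours(z,cv2.RETR_EXTERNAL,cv2.CHAIN_APPROX_NONE); return max(cs,key=cv2.contourArea)[:,0]
def mask_up(img,roi,f,k=8):
    u0,v0,u1,v1=roi
    im=cv2.resize(cv2.GaussianBlur(img,(3,3),0)[v0:v1,u0:u1],None,fx=k,fy=k,interpolation=cv2.INTER_CUBIC)
    m=f(im.astype(float)).astype(np.uint8)*255
    m=cv2.morphologyEx(m,cv2.MORPH_OPEN,np.ones((9,9)))
    cs,_=cv2.findContours(m,cv2.RETR_EXTERNAL,cv2.CHAIN_APPROX_NONE)
    c=max(cs,key=cv2.contourArea)[:,0].astype(float)
    return (c+.5)/k-.5+[u0,v0],m
E
python3 - <<'E'
from h import *
c=load("top0"); im=c["frame"]
for n,p in dict(table=(300,360),plate=(285,285),scr=(188,285),scrside=(193,280),stand=(432,270),tray=(255,270),off=(285,250),box_sh=(300,305)).items(): print(n,im[p[1]-1:p[1]+2,p[0]-1:p[0]+2].mean((0,1)))
def rep(n,roi,f,z):
    q,m=mask_up(im,roi,f); cv2.imwrite(f"pics/m_{n}.png",m)
    w=cast(c,q,z)[:,:2].astype(np.float32)
    r=cv2.minAreaRect(w); print(n,r, cv2.boxPoints(r).round(1).tolist())
rep("plate",(262,212,342,310),lambda a:(a[...,0]-a[...,2]<14)&(a.mean(2)>125),55)
rep("scr",(165,250,215,320),lambda a:(a[...,0]-a[...,2]>45)&(a[...,0]>135),55)
rep("stand",(410,245,465,325),lambda a:(a[...,0]-a[...,2]>25)&(a[...,0]<120),65)
E
```

```text
table [164.88888889 155.55555556 139.44444444]
plate [157.77777778 155.44444444 153.        ]
scr [128.66666667  87.33333333  54.33333333]
scrside [85.11111111 75.66666667 65.55555556]
stand [69.         37.33333333 23.77777778]
tray [63.88888889 63.88888889 64.        ]
off [128.66666667 125.33333333 123.66666667]
box_sh [86.11111111 80.44444444 72.55555556]
plate ((576.68603515625, 31.090866088867188), (219.67283630371094, 181.17599487304688), 3.5474092960357666) [[461.5, 114.69999694824219], [472.70001220703125, -66.0999984741211], [691.9000244140625, -52.5], [680.7000122070312, 128.3000030517578]]Traceback (most recent call last):
  File "<stdin>", line 9, in <module>
  File "<stdin>", line 5, in rep
  File "h.py", line 20, in mask_up
    c=max(cs,key=cv2.contourArea)[:,0].astype(float)
      ~~~^^^^^^^^^^^^^^^^^^^^^^^^
ValueError: max() iterable argument is empty
```

```bash
python3 - <<'E'
from h import *
c=load("top0"); im=c["frame"]
def rep(n,roi,f,z):
    q,m=mask_up(im,roi,f); cv2.imwrite(f"pics/m_{n}.png",m)
    w=cast(c,q,z)[:,:2].astype(np.float32)
    r=cv2.minAreaRect(w); print(n,r, cv2.boxPoints(r).round(1).tolist())
rep("scr",(165,250,215,320),lambda a:(a[...,0]-a[...,2]>47)&(a[...,0]>90),55)
rep("stand",(410,245,465,325),lambda a:((a[...,0]-a[...,2]>24)&(a[...,0]<100)&(a[...,2]<40))|(a.mean(2)<45),65)
# offcuts (plate darker)
q=(266,235,325,285)
u0,v0,u1,v1=q
I=cv2.resize(cv2.GaussianBlur(im,(3,3),0)[v0:v1,u0:u1],None,fx=8,fy=8,interpolation=cv2.INTER_CUBIC).astype(float).mean(2)
m=(I<142).astype(np.uint8)*255; m=cv2.morphologyEx(m,cv2.MORPH_OPEN,np.ones((15,15))); cv2.imwrite("pics/m_off.png",m)
cs,_=cv2.findContours(m,cv2.RETR_EXTERNAL,cv2.CHAIN_APPROX_NONE)
a=np.radians(3.55);Rb=np.array([[np.cos(a),-np.sin(a)],[np.sin(a),np.cos(a)]])
for k in cs:
    if cv2.contourArea(k)<1000: continue
    w=cast(c,(k[:,0]+.5)/8-.5+[u0,v0],62)[:,:2].astype(np.float32); r=cv2.minAreaRect(w)
    print(np.round(r[0],1),np.round(r[1],1),r[2],"box",((np.array(r[0])-[576.7,31.1])@Rb).round(1))
E
python3 -c "
import cv2,numpy as np
a=[cv2.imread(f'pics/m_{n}.png') for n in('scr','stand','off')]
h=max(x.shape[0] for x in a)
o=np.hstack([cv2.copyMakeBorder(x,0,h-x.shape[0],0,8,cv2.BORDER_CONSTANT,value=(0,0,255)) for x in a]); print(o.shape)
cv2.imwrite('pics/m.png',cv2.resize(o,None,fx=.55,fy=.55))"
```

```text
scr ((506.4239501953125, 351.9792175292969), (126.6451187133789, 24.930837631225586), 17.611661911010742) [[442.29998779296875, 344.70001220703125], [449.79998779296875, 320.8999938964844], [570.5999755859375, 359.29998779296875], [563.0, 383.0]]
stand ((526.754150390625, -357.3268737792969), (59.954994201660156, 124.75564575195312), 74.89155578613281) [[458.70001220703125, -370.0], [579.2000122070312, -402.5], [594.7999877929688, -344.6000061035156], [474.29998779296875, -312.1000061035156]]
[530.4  63.7] [30.3 33.1] 33.555328369140625 box [-44.2  35.4]
[535.8  -4.8] [31.  29.9] 71.80878448486328 box [-43.1 -33.3]
[591.8  17.4] [28.1 34.1] 89.89302825927734 box [ 14.2 -14.6]
[605.8  73.6] [31.6 30.7] 19.024124145507812 box [31.7 40.6]
[576.3 121.5] [141.7  12.7] 0.18926505744457245 box [ 5.2 90.3]
(640, 1336, 3)
```

View pics/m.png

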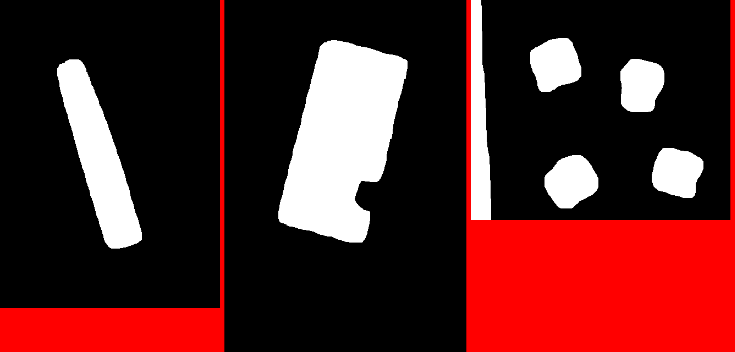

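```bash
cat > ov.py <<'E'
from h import *
def rect(c,a,L,W,z):
    a=np.radians(a);R=np.array([[np.cos(a),-np.sin(a)],[np.sin(a),np.cos(a)]])
    p=np.array([[-L,-W],[L,-W],[L,W],[-L,W]])/2@R.T+c
    return np.c_[p,np.full(4,z)]
def overlay(cam,rects,roi,k,out):
    u0,v0,u1,v1=roi
    im=cv2.resize(cam["frame"][v0:v1,u0:u1,::-1].copy(),None,fx=k,fy=k,interpolation=cv2.INTER_CUBIC)
    for r,col in rects:
        q=((proj(cam,r)-[u0,v0]+.5)*k-.5)
        cv2.polylines(im,[np.round(q).astype(int)],True,col,1)
    if out: cv2.imwrite(out,im)
    return im
E
python3 - <<'E'
from ov import *
t=load("top0");s=load("scene0")
G=(0,255,0);M=(255,0,255)
sc=[(rect((506.4,352),17.6,130,26,z),G) for z in(0,55)]
st=[(rect((526.7,-357.3),-15.1,130,55,z),G) for z in(0,65)]
d=np.array([np.cos(np.radians(-15.1)),np.sin(np.radians(-15.1))])
pc=np.array([526.7,-357.3])-35*d; print(pc)
st+=[(rect(pc,-15.1,16,16,z),M) for z in(65,145)]
bx=[(rect((576.7,31.1),3.55,220,180,z),G) for z in(0,55)]
def pad(l): 
    h=max(x.shape[0] for x in l); return np.hstack([cv2.copyMakeBorder(x,0,h-x.shape[0],0,4,cv2.BORDER_CONSTANT) for x in l])
cv2.imwrite("pics/o1.png",pad([overlay(t,sc,(165,250,215,320),8,0),overlay(s,sc,(360,180,420,225),6,0)]))
cv2.imwrite("pics/o2.png",pad([overlay(t,st,(410,245,465,325),7,0),overlay(s,st,(165,250,225,340),6,0)]))
cv2.imwrite("pics/o3.png",pad([overlay(t,bx,(260,210,345,310),4,0),overlay(s,bx,(270,210,390,300),3.5,0)]))
E
```

```text
[ 492.90845792 -348.1823422 ]
```

View pics/o1.png

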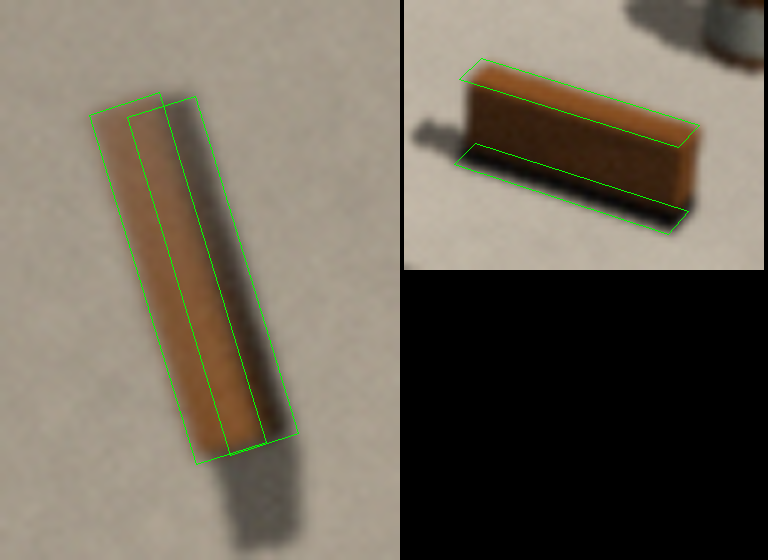

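View pics/o2.png

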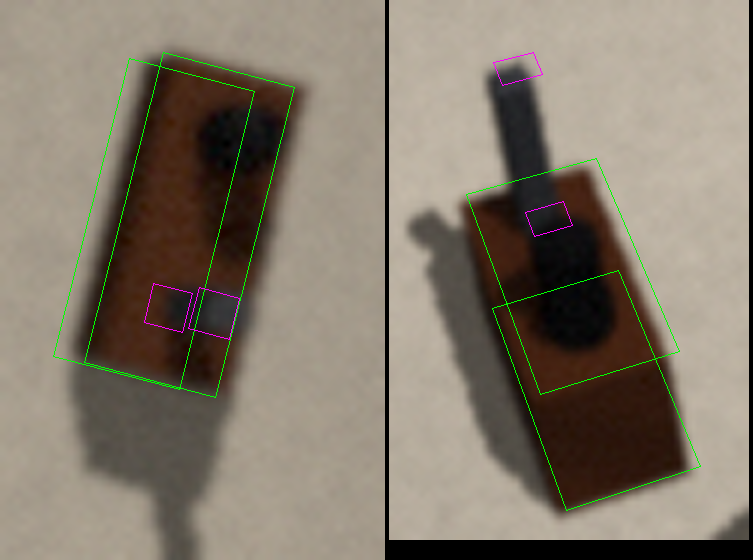

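View pics/o3.png

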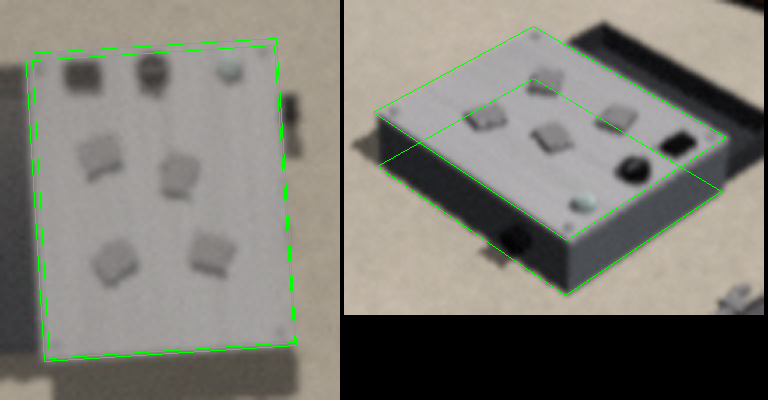

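Run:
```python
from ov import *
t=load("top0");s=load("scene0")
P=cast(t,[441.1,289.1],145); Q=cast(s,[184.3,262.0],145); print(P,Q)
def ray(c,uv): o=-c["R"].T@c["t"]; d=cast(c,uv,0)[0]-o; return o,d/np.linalg.norm(d)
(o1,d1),(o2,d2)=ray(t,[441.1,289.1]),ray(s,[184.3,262.0])
A=np.c_[d1,-d2]; l=np.linalg.lstsq(A,o2-o1,rcond=None)[0]; print(o1+l[0]*d1,o2+l[1]*d2)
# scraper overlay refit + stand
G=(0,255,0);M=(255,0,255)
sc=[(rect((506,354),17.3,130,26,z),G) for z in(0,55)]
c=np.array([527.5,-361.]);a=-15.1
d=np.array([np.cos(np.radians(a)),np.sin(np.radians(a))]); pc=c-35*d; print(pc)
st=[(rect(c,a,130,55,z),G) for z in(0,65)]+[(rect(pc,a,16,16,z),M) for z in(65,145)]
def pad(l): 
    h=max(x.shape[0] for x in l); return np.hstack([cv2.copyMakeBorder(x,0,h-x.shape[0],0,4,cv2.BORDER_CONSTANT) for x in l])
cv2.imwrite("pics/o4.png",cv2.resize(pad([overlay(t,sc,(165,250,215,320),6,0),overlay(s,sc,(360,180,420,225),6,0)]),None,fx=1,fy=1))
cv2.imwrite("pics/o5.png",pad([overlay(t,st,(410,245,465,325),7,0),overlay(s,st,(165,250,225,340),6,0)]))
```

```text
[[ 493.37443024 -350.8580323   145.        ]] [[ 493.85989628 -353.12257814  145.        ]]
[ 493.33400467 -351.20147314  143.54302504] [ 492.50664888 -352.60091416  143.89585988]
[ 493.70845792 -351.8823422 ]
```

View pics/o4.png

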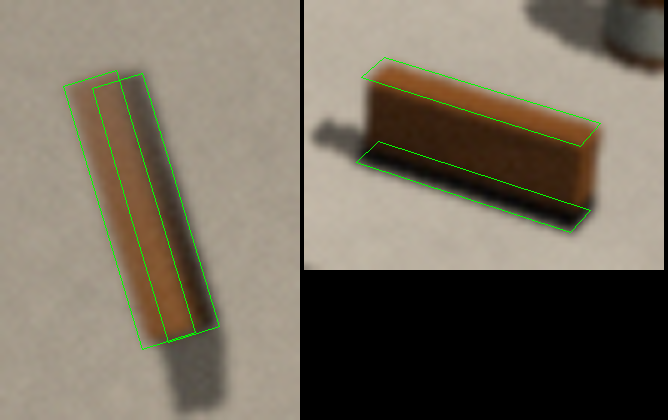

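View pics/o5.png

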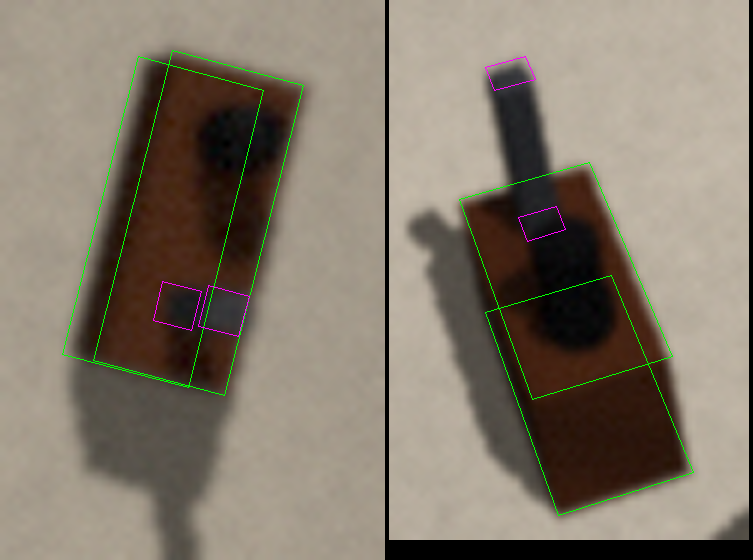

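```bash
cat > go.py <<'E'
# usage: python3 go.py x y z yaw_of_tool_y(deg)  -> tool-frame turn & shift (tool pointing down)
import sys,numpy as np
from scipy.spatial.transform import Rotation as Ro
from rig import ctrl
s=ctrl.sense(); w=s["ee_rot"]; R=Ro.from_quat([w[1],w[2],w[3],w[0]]).as_matrix(); p=s["eef_pos"]
x,y,z,a=map(float,sys.argv[1:5]); a=np.radians(a)
yt=np.array([np.cos(a),np.sin(a),0]); zt=np.array([0,0,-1.]); T=np.c_[np.cross(yt,zt),yt,zt]
d=R.T@(np.array([x,y,z])-p)/10
print("t",round(s["time_s"],2),"pos",p.round(1),"yaw_y",np.degrees(np.arctan2(R[1,1],R[0,1])).round(2),"grip",round(s["grip_width"],3),"F",s["force"].round(1),"j6",s["joints"][5].round(2))
print("turn",Ro.from_matrix(R.T@T).as_rotvec().round(4),"shift",d.round(3))
E
python3 go.py 507 354 130 107.3
```

```text
t 0.1 pos [150.4 502.8 230.8] yaw_y 73.34 grip 0.998 F [-0.9  0.2 -0.4] j6 -0.22
turn [-0.001  -0.0006 -0.5927] shift [-38.43   -4.018  10.074]
```

Call:
{"api": "move_arm", "payload": {"series": [[0, 0, -0.593, -38.43, -4.02, 10.0, 1], [0, 0, -0.593, -38.43, -4.02, 10.0, 1], [0, 0, -0.593, -38.43, -4.02, 10.0, 1], [0, 0, -0.593, -38.43, -4.02, 10.0, 1], [0, 0, -0.593, -38.43, -4.02, 10.0, 1]], "grip_force": 60}}

```text
time_s: 0.52
eef_pos: [322.7, 431.0, 182.5]
ee_rot: [-0.001, -0.144, 0.99, -0.001]
force: [-0.2, 0.3, 0.0]
grip_width: 0.999
```

```bash
python3 go.py 507 354 110 107.3
```

```text
t 0.52 pos [322.7 431.  182.5] yaw_y 106.54 grip 0.999 F [-0.2  0.3  0. ] j6 -1.15
turn [-0.0009 -0.0013 -0.0132] shift [-15.485 -12.626   7.241]
```

Call:
{"api": "move_arm", "payload": {"series": [[0, 0, -0.013, -15.5, -12.6, 7.2, 1], [0, 0, -0.013, -15.5, -12.6, 7.2, 1], [0, 0, -0.013, -15.5, -12.6, 7.2, 1], [0, 0, -0.013, -15.5, -12.6, 7.2, 1], [0, 0, -0.013, -15.5, -12.6, 7.2, 1]]}}

```text
time_s: 0.93
eef_pos: [503.6, 355.2, 111.3]
ee_rot: [-0.001, -0.15, 0.989, -0.001]
force: [0.3, 0.4, 0.2]
grip_width: 0.993
```

```bash
python3 go.py 507 354 22 107.3
```

```text
t 0.93 pos [503.6 355.2 111.3] yaw_y 107.28 grip 0.993 F [0.3 0.4 0.2] j6 -1.45
turn [-0.0009 -0.0019 -0.0004] shift [-0.305 -0.204  8.93 ]
```

Call:
{"api": "move_arm", "payload": {"series": [[0, 0, 0, -0.3, -0.2, 2.5, 1], [0, 0, 0, -0.3, -0.2, 5.0, 1], [0, 0, 0, -0.3, -0.2, 7.5, 1], [0, 0, 0, -0.3, -0.2, 8.9, 1], [0, 0, 0, -0.3, -0.2, 8.9, 1]]}}

```text
time_s: 1.35
eef_pos: [505.1, 353.0, 18.6]
ee_rot: [-0.004, -0.15, 0.989, -0.002]
force: [-1.4, -0.5, -0.2]
grip_width: 1.0
```

```bash
python3 go.py 507 354 22 107.3
python3 - <<'E'
from rig import capture
import cv2,numpy as np
c=capture("scene"); cv2.imwrite("pics/s1.png",cv2.resize(c["frame"][120:260,320:470,::-1],None,fx=4,fy=4,interpolation=cv2.INTER_CUBIC))
E
```

```text
t 1.35 pos [505.1 353.   18.6] yaw_y 107.26 grip 1.0 F [-1.4 -0.5 -0.2] j6 -1.45
turn [-0.0018 -0.0086 -0.0007] shift [-0.209  0.039 -0.345]
```

View pics/s1.png

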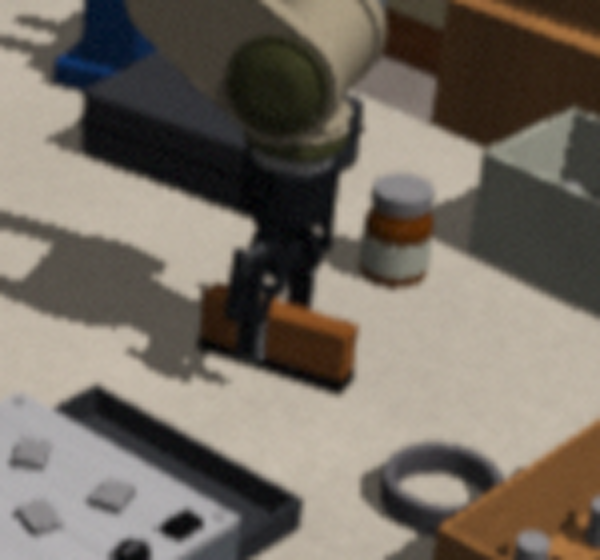

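The fingers straddle the scraper (the block spans display x 203–355). I'll close now.

Call:
{"api": "move_arm", "payload": {"series": [[0, 0.008, 0, -0.2, 0, -0.35, 1], [0, 0.008, 0, -0.2, 0, -0.35, 0.5], [0, 0.008, 0, -0.2, 0, -0.35, 0.2], [0, 0.008, 0, -0.2, 0, -0.35, 0], [0, 0.008, 0, -0.2, 0, -0.35, 0]], "grip_force": 60}}

```text
time_s: 1.82
eef_pos: [508.2, 354.3, 24.9]
ee_rot: [-0.006, -0.15, 0.989, -0.002]
force: [-0.7, -0.7, 0.3]
grip_width: 0.452
```

Call:
{"api": "move_arm", "payload": {"series": [[0, 0, 0, 0, 0, 0, 0], [0, 0, 0, 0, 0, 0, 0], [0, 0, 0, 0, 0, 0, 0]]}}

```text
time_s: 2.07
eef_pos: [508.3, 354.4, 25.3]
ee_rot: [-0.006, -0.15, 0.989, -0.001]
force: [-1.3, 0.2, 3.5]
grip_width: 0.297
```

```bash
python3 go.py 507 354 140 107.3
```

```text
t 2.07 pos [508.3 354.4  25.3] yaw_y 107.28 grip 0.297 F [-1.3  0.2  3.5] j6 -1.45
turn [-0.0012 -0.0119 -0.0004] shift [  0.276  -0.014 -11.467]
```

Call:
{"api": "move_arm", "payload": {"series": [[0, 0, 0, 0, 0, -2, 0], [0, 0, 0, 0, 0, -5, 0], [0, 0, 0, 0, 0, -9, 0], [0, 0, 0, 0, 0, -11.5, 0], [0, 0, 0, 0, 0, -11.5, 0]]}}

```text
time_s: 2.48
eef_pos: [511.6, 356.0, 146.1]
ee_rot: [-0.001, -0.15, 0.989, -0.0]
force: [0.1, -0.1, -1.4]
grip_width: 0.296
```

```bash
python3 go.py 575.4 -44.3 140 93.55;python3 - <<'E'
from rig import capture
import cv2,numpy as np
c=capture("scene"); cv2.imwrite("pics/s2.png",cv2.resize(c["frame"][100:240,320:470,::-1],None,fx=4,fy=4,interpolation=cv2.INTER_CUBIC))
E
```

```text
t 2.48 pos [511.6 356.  146.1] yaw_y 107.29 grip 0.296 F [ 0.1 -0.1 -1.4] j6 -1.45
turn [-0.0003 -0.0023  0.2398] shift [  5.801 -40.113   0.629]
```

View pics/s2.png

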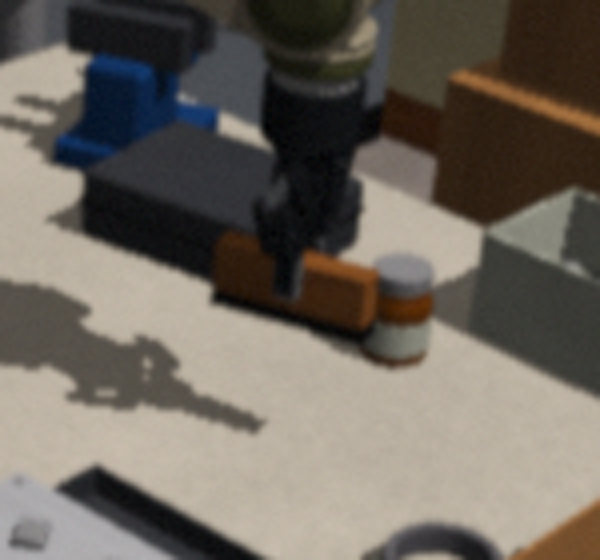

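The scraper is held level and lifted clear. I'll carry it to the far (-y) side of the plate.

Call:
{"api": "move_arm", "payload": {"series": [[0, 0, 0.24, 5.8, -40.1, 0.6, 0], [0, 0, 0.24, 5.8, -40.1, 0.6, 0], [0, 0, 0.24, 5.8, -40.1, 0.6, 0], [0, 0, 0.24, 5.8, -40.1, 0.6, 0], [0, 0, 0.24, 5.8, -40.1, 0.6, 0]]}}

```text
time_s: 2.95
eef_pos: [541.9, 147.4, 137.1]
ee_rot: [-0.005, -0.031, 1.0, -0.001]
force: [0.9, 0.4, -1.6]
grip_width: 0.295
```

```bash
python3 go.py 575.4 -44.3 130 93.55
```

```text
t 2.95 pos [541.9 147.4 137.1] yaw_y 93.55 grip 0.295 F [ 0.9  0.4 -1.6] j6 -1.57
turn [-0.0022 -0.0098 -0.0001] shift [ -2.167 -19.337   0.728]
```

Call:
{"api": "move_arm", "payload": {"series": [[0, 0.006, 0, -2.2, -19.3, 0.7, 0], [0, 0.006, 0, -2.2, -19.3, 0.7, 0], [0, 0.006, 0, -2.2, -19.3, 0.7, 0], [0, 0.006, 0, -2.2, -19.3, 0.7, 0], [0, 0.006, 0, -2.2, -19.3, 0.7, 0]]}}

```text
time_s: 3.37
eef_pos: [575.0, -47.1, 128.3]
ee_rot: [-0.009, -0.03, 1.0, -0.001]
force: [1.1, 0.5, -1.0]
grip_width: 0.296
```

Call:
{"api": "move_arm", "payload": {"series": [[0, 0, 0, 0, 0, 0, 0], [0, 0, 0, 0, 0, 0, 0]]}}

```text
time_s: 3.53
eef_pos: [574.0, -48.5, 126.1]
ee_rot: [-0.011, -0.029, 1.0, -0.001]
force: [-1.6, 1.5, -1.9]
grip_width: 0.296
```

```bash
python3 go.py 575.4 -44.3 84 93.55
```

```text
t 3.53 pos [574.  -48.5 126.1] yaw_y 93.27 grip 0.296 F [-1.6  1.5 -1.9] j6 -1.91
turn [-0.0004 -0.0223 -0.0048] shift [-0.255  0.416  4.21 ]
```

Call:
{"api": "move_arm", "payload": {"series": [[0, -0.01, -0.005, -0.25, 0.2, 1.5, 0], [0, -0.01, -0.005, -0.25, 0.2, 3.0, 0], [0, -0.01, -0.005, -0.25, 0.2, 3.8, 0], [0, -0.01, -0.005, -0.25, 0.2, 3.8, 0], [0, -0.01, -0.005, -0.25, 0.2, 3.8, 0]]}}

```text
time_s: 3.95
eef_pos: [575.4, -45.5, 87.9]
ee_rot: [-0.007, -0.032, 0.999, -0.0]
force: [0.4, -0.3, -2.3]
grip_width: 0.294
```

```bash
python3 go.py 575.4 -44.3 83.5 93.55
python3 - <<'E'
from rig import capture
import cv2,numpy as np
c=capture("scene"); cv2.imwrite("pics/s3.png",cv2.resize(c["frame"][150:290,260:410,::-1],None,fx=4,fy=4,interpolation=cv2.INTER_CUBIC))
E
```

```text
t 3.95 pos [575.4 -45.5  87.9] yaw_y 93.62 grip 0.294 F [ 0.4 -0.3 -2.3] j6 -1.91
turn [ 0.0001 -0.0132  0.0012] shift [-0.016  0.124  0.443]
```

View pics/s3.png

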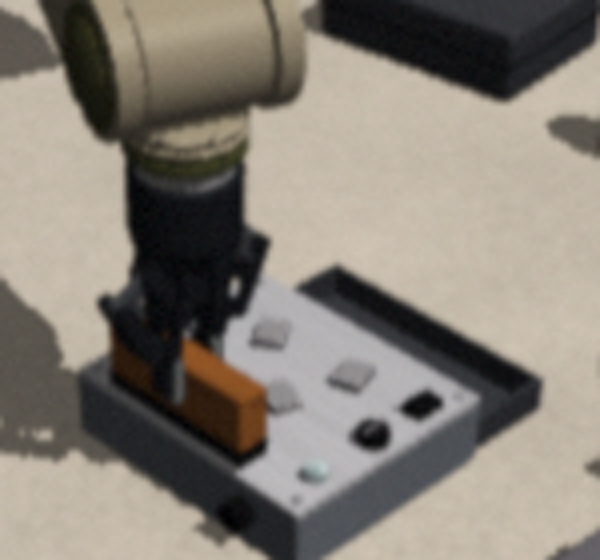

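Call:
{"api": "move_arm", "payload": {"series": [[0, -0.001, 0, 0, 0.1, 0.2, 0], [0, -0.001, 0, 0, 0.1, 0.44, 0], [0, -0.001, 0, 0, 0.1, 0.44, 0], [0, -0.001, 0, 0, 0.1, 0.44, 0]]}}

```text
time_s: 4.33
eef_pos: [575.7, -44.8, 84.3]
ee_rot: [-0.005, -0.031, 0.999, -0.0]
force: [-0.1, 0.2, -1.9]
grip_width: 0.299
```

```bash
python3 go.py 563.5 114.4 83.5 93.55
```

```text
t 4.33 pos [575.7 -44.8  84.3] yaw_y 93.61 grip 0.299 F [-0.1  0.2 -1.9] j6 -1.91
turn [-0.0005 -0.0107  0.001 ] shift [ 0.212 15.969  0.074]
```

Call:
{"api": "move_arm", "payload": {"series": [[0, 0, 0, 0, 0.8, 0.05, 0], [0, 0, 0, 0, 1.6, 0.08, 0], [0, 0, 0, 0, 2.4, 0.08, 0], [0, 0, 0, 0, 3.2, 0.08, 0], [0, 0, 0, 0, 4.0, 0.08, 0]]}}

```text
time_s: 4.75
eef_pos: [573.1, -3.8, 83.5]
ee_rot: [-0.005, -0.032, 0.999, -0.0]
force: [-0.3, 0.5, -2.2]
grip_width: 0.296
```

```bash
python3 go.py 565.5 114.4 83.5 93.55
```

```text
t 4.75 pos [573.1  -3.8  83.5] yaw_y 93.64 grip 0.296 F [-0.3  0.5 -2.2] j6 -1.84
turn [-0.0005 -0.0107  0.0015] shift [ 5.0000e-03  1.1845e+01 -4.0000e-03]
```

Call:
{"api": "move_arm", "payload": {"series": [[0, 0, 0, 0, 0.8, 0, 0], [0, 0, 0, 0, 1.6, 0, 0], [0, 0, 0, 0, 2.4, 0, 0], [0, 0, 0, 0, 3.2, 0, 0], [0, 0, 0, 0, 4.0, 0, 0]]}}

```text
time_s: 5.17
eef_pos: [570.5, 36.9, 83.5]
ee_rot: [-0.005, -0.032, 0.999, -0.0]
force: [-0.0, -0.4, -1.2]
grip_width: 0.295
```

```bash
python3 go.py 565.5 114.4 83.5 93.55
python3 - <<'E'
from rig import capture
import cv2,numpy as np
c=capture("scene"); cv2.imwrite("pics/s4.png",cv2.resize(c["frame"][150:290,260:410,::-1],None,fx=4,fy=4,interpolation=cv2.INTER_CUBIC))
E
```

```text
t 5.17 pos [570.5  36.9  83.5] yaw_y 93.64 grip 0.295 F [-0.  -0.4 -1.2] j6 -1.77
turn [-0.0006 -0.0107  0.0016] shift [ 4.000e-03  7.766e+00 -1.000e-03]
```

View pics/s4.png

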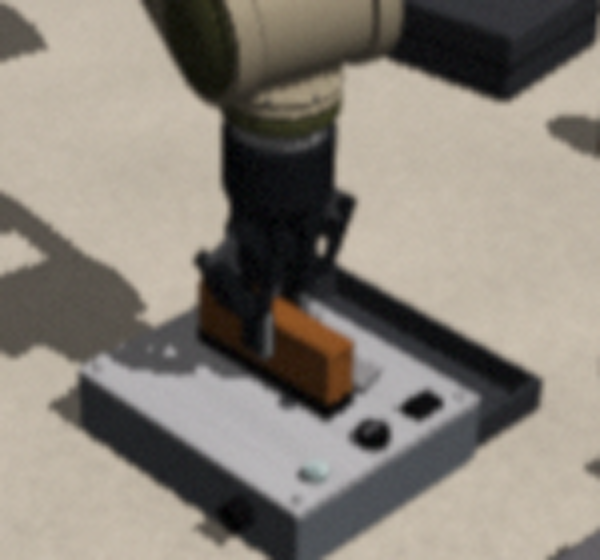

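The plate behind the scraper is clear, and the hole is showing as a dark spot near (290,400). The sweep carries on.

Call:
{"api": "move_arm", "payload": {"series": [[0, 0, 0, 0, 0.8, 0, 0], [0, 0, 0, 0, 1.6, 0, 0], [0, 0, 0, 0, 2.4, 0, 0], [0, 0, 0, 0, 3.2, 0, 0], [0, 0, 0, 0, 4.0, 0, 0]]}}

```text
time_s: 5.63
eef_pos: [567.6, 79.0, 83.5]
ee_rot: [-0.005, -0.032, 0.999, -0.0]
force: [0.6, -0.4, -1.7]
grip_width: 0.292
```

Call:
{"api": "move_arm", "payload": {"series": [[0, 0, 0, 0, 0.8, 0, 0], [0, 0, 0, 0, 1.6, 0, 0], [0, 0, 0, 0, 2.4, 0, 0], [0, 0, 0, 0, 3.2, 0, 0], [0, 0, 0, 0, 4.0, 0, 0]]}}

```text
time_s: 6.05
eef_pos: [565.0, 119.8, 83.5]
ee_rot: [-0.005, -0.032, 0.999, -0.0]
force: [0.3, -0.3, -2.1]
grip_width: 0.289
```

Call:
{"api": "move_arm", "payload": {"series": [[0, 0, 0, 0, 0.3, 0, 0], [0, 0, 0, 0, 0.6, 0, 0], [0, 0, 0, 0, 0.6, 0, 0]]}}

```text
time_s: 6.3
eef_pos: [564.5, 126.3, 83.5]
ee_rot: [-0.005, -0.032, 0.999, 0.0]
force: [-0.6, -0.8, -1.9]
grip_width: 0.293
```

```bash
python3 go.py 507 354 140 107.3
python3 - <<'E'
from rig import capture
import cv2,numpy as np
c=capture("scene"); cv2.imwrite("pics/s5.png",cv2.resize(c["frame"][150:290,260:410,::-1],None,fx=4,fy=4,interpolation=cv2.INTER_CUBIC))
E
```

```text
t 6.3 pos [564.5 126.3  83.5] yaw_y 93.72 grip 0.293 F [-0.6 -0.8 -1.9] j6 -1.62
turn [ 0.0016 -0.0108 -0.237 ] shift [ 4.324 23.098 -5.597]
```

View pics/s5.png

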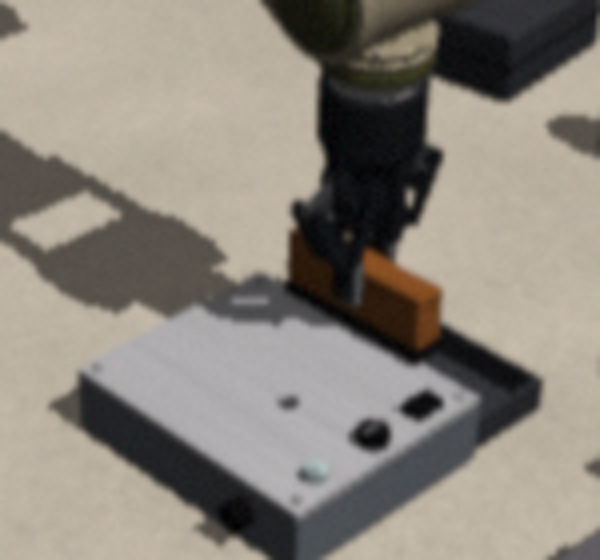

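The plate is clear and the hole shows at (289,402). I'll take the scraper back to its original spot.

Call:
{"api": "move_arm", "payload": {"series": [[0, 0, -0.237, 4.4, 23.1, -3, 0], [0, 0, -0.237, 4.4, 23.1, -3, 0], [0, 0, -0.237, 4.4, 23.1, -3, 0], [0, 0, -0.237, 4.4, 23.1, -3, 0], [0, 0, -0.237, 4.4, 23.1, -3, 0]]}}

```text
time_s: 6.77
eef_pos: [512.7, 327.2, 110.7]
ee_rot: [-0.005, -0.15, 0.989, 0.001]
force: [1.3, -0.1, -1.8]
grip_width: 0.293
```

Call:
{"api": "move_arm", "payload": {"series": [[0, 0, 0, 0, 0, 0, 0]]}}

```text
time_s: 6.85
eef_pos: [510.7, 333.0, 111.8]
ee_rot: [-0.004, -0.152, 0.988, 0.002]
force: [-0.5, 0.6, -1.1]
grip_width: 0.291
```

```bash
python3 go.py 508.3 354.4 45 107.28
```

```text
t 6.85 pos [510.7 333.  111.8] yaw_y 107.53 grip 0.291 F [-0.5  0.6 -1.1] j6 -1.5
turn [ 0.0046 -0.0083  0.0044] shift [-0.473  2.081  6.681]
```

Call:
{"api": "move_arm", "payload": {"series": [[0.004, 0.003, 0.004, -0.4, 2.1, 2, 0], [0.004, 0.003, 0.004, -0.4, 2.1, 4.5, 0], [0.004, 0.003, 0.004, -0.4, 2.1, 6.7, 0], [0.004, 0.003, 0.004, -0.4, 2.1, 6.7, 0], [0.004, 0.003, 0.004, -0.4, 2.1, 6.7, 0]]}}

```text
time_s: 7.27
eef_pos: [507.4, 353.9, 44.5]
ee_rot: [-0.006, -0.15, 0.989, -0.001]
force: [1.4, 1.2, -0.3]
grip_width: 0.294
```

```bash
python3 go.py 508.3 354.4 25.5 107.28
```

```text
t 7.27 pos [507.4 353.9  44.5] yaw_y 107.28 grip 0.294 F [ 1.4  1.2 -0.3] j6 -1.45
turn [ 0.0003 -0.013   0.    ] shift [-0.123  0.023  1.898]
```

Call:
{"api": "move_arm", "payload": {"series": [[0, -0.001, 0, -0.1, 0, 0.6, 0], [0, -0.001, 0, -0.1, 0, 1.2, 0], [0, -0.001, 0, -0.1, 0, 1.7, 0], [0, -0.001, 0, -0.1, 0, 1.8, 0], [0, -0.001, 0, -0.1, 0, 1.8, 0]]}}

```text
time_s: 7.68
eef_pos: [508.1, 354.0, 26.3]
ee_rot: [-0.006, -0.15, 0.989, -0.001]
force: [0.5, 0.0, -2.4]
grip_width: 0.29
```

```bash
python3 go.py 508.3 354.4 25.3 107.28
```

```text
t 7.68 pos [508.1 354.   26.3] yaw_y 107.27 grip 0.29 F [ 0.5  0.  -2.4] j6 -1.45
turn [ 0.0003 -0.0125 -0.0002] shift [-0.033  0.036  0.101]
```

Call:
{"api": "move_arm", "payload": {"series": [[0, 0, 0, 0, 0, 0.06, 0], [0, 0, 0, 0, 0, 0.12, 0], [0, 0, 0, 0, 0, 0.12, 0], [0, 0, 0, 0, 0, 0.12, 0]]}}

```text
time_s: 8.02
eef_pos: [508.2, 354.0, 25.4]
ee_rot: [-0.006, -0.15, 0.989, -0.001]
force: [-0.1, -0.1, -1.5]
grip_width: 0.288
```

Call:
{"api": "move_arm", "payload": {"series": [[0, 0, 0, 0, 0, 0.05, 0], [0, 0, 0, 0, 0, 0.08, 0], [0, 0, 0, 0, 0, 0.1, 0], [0, 0, 0, 0, 0, 0.1, 0]]}}

```text
time_s: 8.35
eef_pos: [508.2, 354.1, 25.3]
ee_rot: [-0.006, -0.15, 0.989, -0.001]
force: [-2.9, -1.0, 7.2]
grip_width: 0.3
```

Contact with the table (7 N up). I'll release slowly, then lift.

Call:
{"api": "move_arm", "payload": {"series": [[0, 0, 0, 0, 0, 0, 0.35], [0, 0, 0, 0, 0, 0, 0.5], [0, 0, 0, 0, 0, 0, 0.8], [0, 0, 0, 0, 0, 0, 1], [0, 0, 0, 0, 0, 0, 1]]}}

```text
time_s: 8.77
eef_pos: [508.3, 354.0, 25.2]
ee_rot: [-0.006, -0.15, 0.989, -0.001]
force: [-0.0, -0.2, 0.2]
grip_width: 0.898
```

Call:
{"api": "move_arm", "payload": {"series": [[0, 0, 0, 0, 0, 0, 1], [0, 0, 0, 0, 0, 0, 1], [0, 0, 0, 0, 0, 0, 1]]}}

```text
time_s: 9.02
eef_pos: [508.3, 354.1, 25.2]
ee_rot: [-0.006, -0.15, 0.989, -0.001]
force: [0.2, 0.3, 0.3]
grip_width: 0.997
```

Call:
{"api": "move_arm", "payload": {"series": [[0, 0, 0, 0, 0, -1, 1], [0, 0, 0, 0, 0, -3, 1], [0, 0, 0, 0, 0, -6, 1], [0, 0, 0, 0, 0, -10, 1], [0, 0, 0, 0, 0, -14, 1]]}}

```text
time_s: 9.43
eef_pos: [509.4, 354.3, 167.2]
ee_rot: [-0.006, -0.15, 0.989, -0.001]
force: [0.8, -0.2, 1.5]
grip_width: 1.001
```

```bash
python3 go.py 493.6 -351.9 210 74.9
python3 - <<'E'
from rig import capture
import cv2,numpy as np
a=[]
c=capture("scene"); cv2.imwrite("pics/s6.png",cv2.resize(c["frame"][150:290,260:440,::-1],None,fx=4,fy=4,interpolation=cv2.INTER_CUBIC))
c=capture("top"); cv2.imwrite("pics/t6.png",cv2.resize(c["frame"][210:320,170:345,::-1],None,fx=4,fy=4,interpolation=cv2.INTER_CUBIC)); np.savez("pics/top6.npz",**c)
E
```

```text
t 9.43 pos [509.4 354.3 167.2] yaw_y 107.28 grip 1.001 F [ 0.8 -0.2  1.5] j6 -1.45
turn [-0.0035 -0.0124  0.5651] shift [ 22.533 -66.964  -4.006]
```

View pics/s6.png

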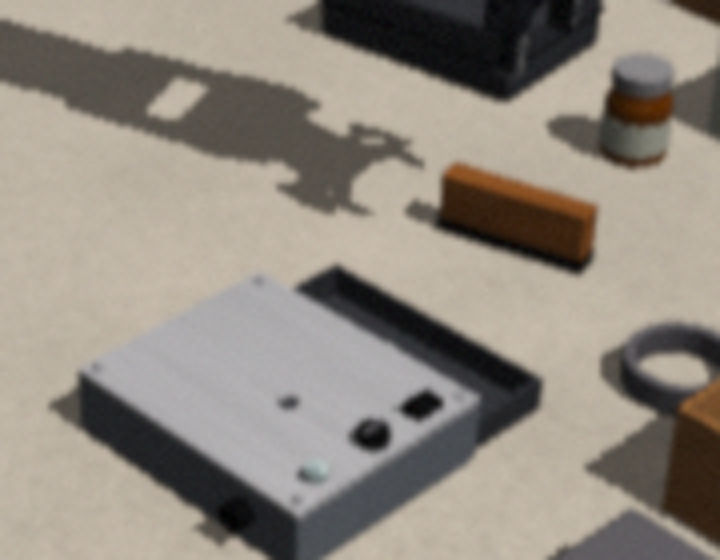

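View pics/t6.png

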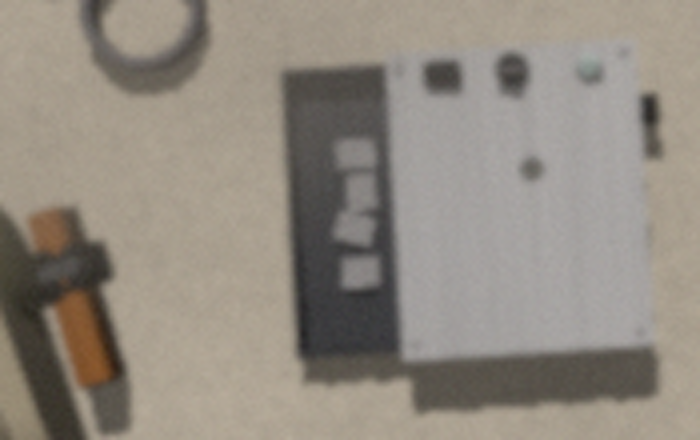

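All four offcuts lie flat in the tray (top crop, around (355,155) to (360,272)), the scraper stands upright, and the hole is at (531,168). I'll measure the hole.

```bash
python3 - <<'E'
from h import *
from rig import capture
for n,roi in(("top",(295,243,312,262)),("scene",(322,242,342,258))):
    c=load("top6") if n=="top" else capture("scene")
    u0,v0,u1,v1=roi; I=c["frame"][v0:v1,u0:u1].astype(float).mean(2)
    W=np.clip(np.median(I)-10-I,0,None); yy,xx=np.mgrid[v0:v1,u0:u1]
    u,v=(W*xx).sum()/W.sum(),(W*yy).sum()/W.sum(); print(n,u,v,I.min(),cast(c,[u,v],55).round(1))
E
python3 go.py 493.6 -351.9 210 74.9
```

```text
top 302.4684684684685 251.78875427151291 99.66666666666667 [[598.2  23.3  55. ]]
scene 331.7894736842106 250.21666128511464 76.33333333333333 [[601.   24.2  55. ]]
t 9.58 pos [511.1 355.1 169.3] yaw_y 107.29 grip 1.004 F [ 0.1 -0.2 -1.6] j6 -1.45
turn [-2.000e-04 -4.700e-03  5.653e-01] shift [ 22.699 -66.985  -4.038]
```

Call:
{"api": "move_arm", "payload": {"series": [[0, 0, 0.565, 22.7, -67, -4, 1], [0, 0, 0.565, 22.7, -67, -4, 1], [0, 0, 0.565, 22.7, -67, -4, 1], [0, 0, 0.565, 22.7, -67, -4, 1], [0, 0, 0.565, 22.7, -67, -4, 1]]}}

```text
time_s: 10.0
eef_pos: [504.0, 144.9, 177.6]
ee_rot: [-0.003, 0.134, 0.991, -0.001]
force: [0.3, 0.2, -0.3]
grip_width: 0.999
```

```bash
python3 go.py 493.6 -351.9 210 74.9
```

```text
t 10.0 pos [504.  144.9 177.6] yaw_y 74.58 grip 0.999 F [ 0.3  0.2 -0.3] j6 -1.25
turn [-0.0021 -0.0058 -0.0057] shift [-12.189 -48.173  -3.206]
```

Call:
{"api": "move_arm", "payload": {"series": [[0, 0, -0.005, -12.2, -48.2, -3.2, 1], [0, 0, -0.005, -12.2, -48.2, -3.2, 1], [0, 0, -0.005, -12.2, -48.2, -3.2, 1], [0, 0, -0.005, -12.2, -48.2, -3.2, 1], [0, 0, -0.005, -12.2, -48.2, -3.2, 1]]}}

```text
time_s: 10.42
eef_pos: [499.4, -63.0, 191.0]
ee_rot: [-0.004, 0.132, 0.991, -0.0]
force: [1.9, 0.7, -0.5]
grip_width: 0.997
```

```bash
python3 go.py 493.6 -351.9 210 74.9
```

```text
t 10.42 pos [499.4 -63.  191. ] yaw_y 74.86 grip 0.997 F [ 1.9  0.7 -0.5] j6 -1.66
turn [-0.0019 -0.0072 -0.0007] shift [ -6.976 -28.039  -1.896]
```

Call:
{"api": "move_arm", "payload": {"series": [[0, 0, 0, -7, -28, -1.9, 1], [0, 0, 0, -7, -28, -1.9, 1], [0, 0, 0, -7, -28, -1.9, 1], [0, 0, 0, -7, -28, -1.9, 1], [0, 0, 0, -7, -28, -1.9, 1]]}}

```text
time_s: 10.83
eef_pos: [494.9, -270.9, 204.2]
ee_rot: [-0.004, 0.132, 0.991, -0.0]
force: [0.1, 0.1, -0.2]
grip_width: 1.003
```

Call:
{"api": "move_arm", "payload": {"series": [[0, 0, 0, -1.5, -7.5, -0.5, 1], [0, 0, 0, -1.8, -7.8, -0.5, 1], [0, 0, 0, -1.8, -7.8, -0.5, 1], [0, 0, 0, -1.8, -7.8, -0.5, 1]]}}

```text
time_s: 11.17
eef_pos: [491.0, -352.3, 207.7]
ee_rot: [-0.005, 0.133, 0.991, 0.001]
force: [-0.6, 0.2, 0.2]
grip_width: 1.0
```

```bash
python3 go.py 493.6 -351.9 165 74.9
```

```text
t 11.17 pos [ 491.  -352.3  207.7] yaw_y 74.69 grip 1.0 F [-0.6  0.2  0.2] j6 -2.12
turn [ 0.     -0.0105 -0.0037] shift [-0.284  0.105  4.266]
```

Call:
{"api": "move_arm", "payload": {"series": [[0, -0.01, -0.004, -0.3, 0.1, 2, 1], [0, -0.01, -0.004, -0.3, 0.1, 4, 1], [0, -0.01, -0.004, -0.3, 0.1, 5, 1], [0, -0.01, -0.004, -0.3, 0.1, 5, 1]]}}

```text
time_s: 11.5
eef_pos: [493.0, -350.1, 155.2]
ee_rot: [-0.002, 0.131, 0.991, 0.002]
force: [-0.1, -0.4, 0.5]
grip_width: 1.002
```

```bash
python3 go.py 493.6 -351.9 103 74.9
python3 - <<'E'
from rig import capture
import cv2,numpy as np
c=capture("scene"); cv2.imwrite("pics/s7.png",cv2.resize(c["frame"][200:340,120:270,::-1],None,fx=4,fy=4,interpolation=cv2.INTER_CUBIC))
c=capture("top"); cv2.imwrite("pics/t7.png",cv2.resize(c["frame"][220:340,380:500,::-1],None,fx=4,fy=4,interpolation=cv2.INTER_CUBIC))
E
```

```text
t 11.5 pos [ 493.  -350.1  155.2] yaw_y 74.98 grip 1.002 F [-0.1 -0.4  0.5] j6 -2.12
turn [ 0.0029 -0.0049  0.0013] shift [-0.125 -0.174  5.219]
```

View pics/s7.png

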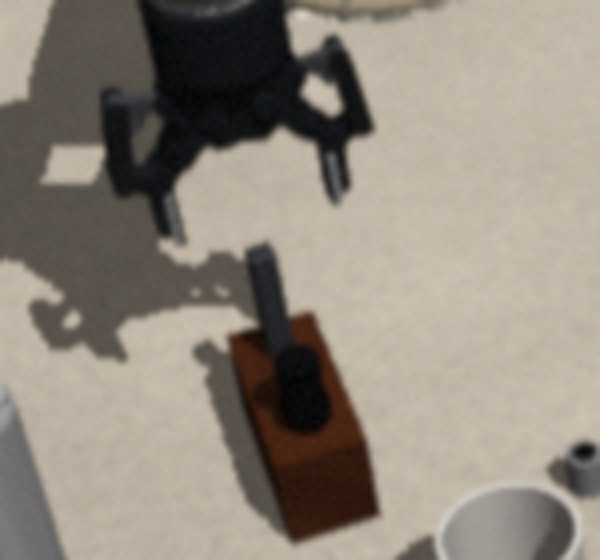

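View pics/t7.png

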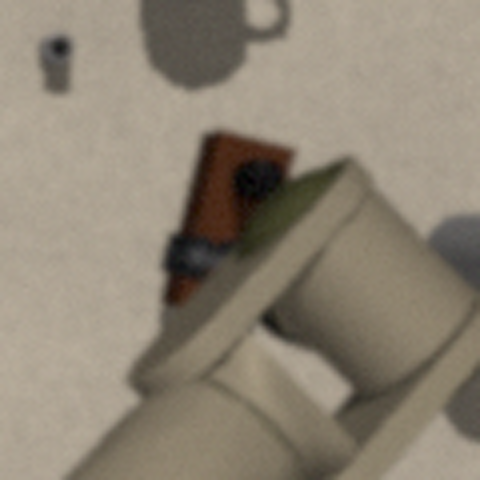

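The fingers sit astride the punch handle (its top is at (261,245)), with the screwdriver clear of them. I'll descend.

Call:
{"api": "move_arm", "payload": {"series": [[0, -0.005, 0, -0.1, -0.17, 1.5, 1], [0, -0.005, 0, -0.1, -0.17, 3, 1], [0, -0.005, 0, -0.1, -0.17, 4.5, 1], [0, -0.005, 0, -0.1, -0.17, 5.1, 1], [0, -0.005, 0, -0.1, -0.17, 5.1, 1]]}}

```text
time_s: 12.02
eef_pos: [494.4, -353.0, 107.0]
ee_rot: [0.002, 0.131, 0.991, 0.0]
force: [0.2, 0.2, 0.1]
grip_width: 0.998
```

```bash
python3 go.py 493.6 -351.9 103 74.9
```

```text
t 12.02 pos [ 494.4 -353.   107. ] yaw_y 74.97 grip 0.998 F [0.2 0.2 0.1] j6 -2.12
turn [0.0006 0.0037 0.0013] shift [0.109 0.082 0.4  ]
```

Call:
{"api": "move_arm", "payload": {"series": [[0, 0.002, 0, 0, 0.05, 0.3, 0.8], [0, 0.002, 0, 0, 0.05, 0.3, 0.55], [0, 0.002, 0, 0, 0.05, 0.3, 0.4], [0, 0.002, 0, 0, 0.05, 0.3, 0.35], [0, 0.002, 0, 0, 0.05, 0.3, 0.3]], "grip_force": 25}}

```text
time_s: 12.43
eef_pos: [494.7, -352.6, 104.5]
ee_rot: [0.001, 0.131, 0.991, -0.0]
force: [0.3, -0.3, 0.0]
grip_width: 0.307
```

Call:
{"api": "move_arm", "payload": {"series": [[0, 0, 0, 0, 0, 0, 0.28], [0, 0, 0, 0, 0, 0, 0.25], [0, 0, 0, 0, 0, 0, 0.23], [0, 0, 0, 0, 0, 0, 0.21], [0, 0, 0, 0, 0, 0, 0.19]]}}

```text
time_s: 12.85
eef_pos: [494.7, -352.7, 104.5]
ee_rot: [0.001, 0.131, 0.991, -0.0]
force: [-0.7, 0.2, 0.2]
grip_width: 0.193
```

Call:
{"api": "move_arm", "payload": {"series": [[0, 0, 0, 0, 0, 0, 0.17], [0, 0, 0, 0, 0, 0, 0.15], [0, 0, 0, 0, 0, 0, 0.1], [0, 0, 0, 0, 0, 0, 0], [0, 0, 0, 0, 0, 0, 0]]}}

```text
time_s: 13.27
eef_pos: [494.7, -352.7, 104.6]
ee_rot: [0.001, 0.131, 0.991, -0.0]
force: [-0.1, 0.2, 1.0]
grip_width: 0.185
```

```bash
python3 go.py 493.6 -351.9 103 74.9; python3 -c "
from rig import ctrl;print(ctrl.sense()['wrist_torque'])"
```

```text
t 13.27 pos [ 494.7 -352.7  104.6] yaw_y 74.98 grip 0.185 F [-0.1  0.2  1. ] j6 -2.12
turn [0.     0.0025 0.0013] shift [0.128 0.047 0.155]
[-0.02611608  0.00871132  0.0746473 ]
```

Call:
{"api": "move_arm", "payload": {"series": [[0, 0, 0, 0, 0, 0, 0], [0, 0, 0, 0, 0, 0, 0], [0, 0, 0, 0, 0, -1, 0], [0, 0, 0, 0, 0, -2.5, 0], [0, 0, 0, 0, 0, -4, 0]], "grip_force": 80}}

```text
time_s: 13.68
eef_pos: [494.5, -352.5, 145.2]
ee_rot: [0.001, 0.131, 0.991, 0.0]
force: [0.6, -0.5, -0.7]
grip_width: 0.177
```

```bash
python3 go.py 494.7 -352.7 200 74.98
```

```text
t 13.68 pos [ 494.5 -352.5  145.2] yaw_y 74.97 grip 0.177 F [ 0.6 -0.5 -0.7] j6 -2.12
turn [ 0.0006  0.0017 -0.0001] shift [-0.038 -0.009 -5.479]
```

Call:
{"api": "move_arm", "payload": {"series": [[0, 0, 0, 0, 0, -2, 0], [0, 0, 0, 0, 0, -4, 0], [0, 0, 0, 0, 0, -6, 0], [0, 0, 0, 0, 0, -6.5, 0], [0, 0, 0, 0, 0, -6.5, 0]]}}

```text
time_s: 14.1
eef_pos: [494.7, -352.8, 211.7]
ee_rot: [0.002, 0.131, 0.991, -0.001]
force: [0.8, -0.2, -0.7]
grip_width: 0.176
```

```bash
python3 go.py 598 23 195 93.55
python3 - <<'E'
from rig import capture
import cv2,numpy as np
c=capture("scene"); cv2.imwrite("pics/s8.png",cv2.resize(c["frame"][180:340,120:270,::-1],None,fx=3.7,fy=3.7,interpolation=cv2.INTER_CUBIC))
E
```

```text
t 14.1 pos [ 494.7 -352.8  211.7] yaw_y 74.97 grip 0.176 F [ 0.8 -0.2 -0.7] j6 -2.12
turn [-0.0015  0.0039 -0.3242] shift [-0.228 38.974  1.638]
```

View pics/s8.png

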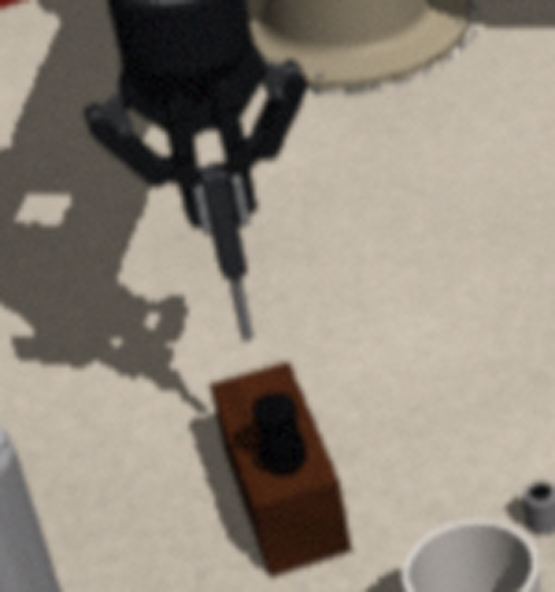

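The punch is drawn clear of the stand, its tip at (247,338). I'll move over the hole now.

Call:
{"api": "move_arm", "payload": {"series": [[0, 0, -0.324, -0.2, 39, 1.6, 0], [0, 0, -0.324, -0.2, 39, 1.6, 0], [0, 0, -0.324, -0.2, 39, 1.6, 0], [0, 0, -0.324, -0.2, 39, 1.6, 0], [0, 0, -0.324, -0.2, 39, 1.6, 0]]}}

```text
time_s: 14.57
eef_pos: [548.8, -149.5, 200.0]
ee_rot: [-0.0, -0.031, 1.0, 0.001]
force: [1.1, -0.2, -0.7]
grip_width: 0.178
```

```bash
python3 go.py 598 23 195 93.55
```

```text
t 14.57 pos [ 548.8 -149.5  200. ] yaw_y 93.54 grip 0.178 F [ 1.1 -0.2 -0.7] j6 -2.11
turn [ 0.0015 -0.0006 -0.0002] shift [-5.971 16.915  0.52 ]
```

Call:
{"api": "move_arm", "payload": {"series": [[0, 0, 0, -1.5, 4, 0.3, 0], [0, 0, 0, -3, 8.5, 0.5, 0], [0, 0, 0, -4.5, 12.5, 0.5, 0], [0, 0, 0, -5.9, 16, 0.5, 0], [0, 0, 0, -5.97, 16.9, 0.5, 0]]}}

```text
time_s: 14.98
eef_pos: [598.1, 27.8, 193.3]
ee_rot: [-0.002, -0.033, 0.999, 0.002]
force: [0.6, 0.8, -1.5]
grip_width: 0.173
```

Call:
{"api": "move_arm", "payload": {"series": [[0, 0, 0, 0, 0, 0, 0], [0, 0, 0, 0, 0, 0, 0], [0, 0, 0, 0, 0, 0, 0]]}}

```text
time_s: 15.23
eef_pos: [597.6, 27.0, 192.2]
ee_rot: [-0.003, -0.032, 0.999, 0.002]
force: [0.7, 0.2, -0.7]
grip_width: 0.18
```

```bash
python3 go.py 598 23 165 93.55
```

```text
t 15.23 pos [597.6  27.  192.2] yaw_y 93.72 grip 0.18 F [ 0.7  0.2 -0.7] j6 -1.79
turn [ 0.0034 -0.005   0.003 ] shift [-0.029 -0.406  2.717]
```

Call:
{"api": "move_arm", "payload": {"series": [[0.003, -0.005, 0, 0, -0.3, 1, 0], [0.003, -0.005, 0, 0, -0.4, 2, 0], [0.003, -0.005, 0, 0, -0.4, 2.7, 0], [0.003, -0.005, 0, 0, -0.4, 2.7, 0], [0.003, -0.005, 0, 0, -0.4, 2.7, 0]]}}

```text
time_s: 15.65
eef_pos: [597.5, 22.6, 164.8]
ee_rot: [-0.001, -0.032, 0.999, 0.0]
force: [0.0, 0.0, -0.4]
grip_width: 0.174
```

```bash
python3 go.py 598 23 160 93.55
python3 - <<'E'
from rig import capture
from h import *
for n in("scene","top"):
    c=capture(n); np.savez(f"pics/{n}9.npz",**c)
c=load("scene9"); print(proj(c,[[598,23,55],[598,23,70.4]]))
cv2.imwrite("pics/s9.png",cv2.resize(c["frame"][200:290,280:390,::-1],None,fx=6,fy=6,interpolation=cv2.INTER_CUBIC))
E
```

```text
t 15.65 pos [597.5  22.6 164.8] yaw_y 93.67 grip 0.174 F [ 0.   0.  -0.4] j6 -1.79
turn [ 0.0007 -0.001   0.0021] shift [-0.052  0.041  0.48 ]
[[330.7585261  249.88064244]
 [330.82202032 245.44522192]]
```

View pics/s9.png

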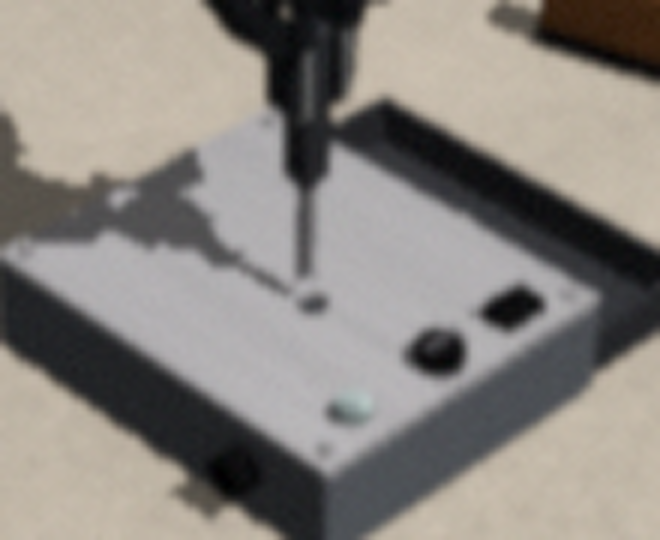

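Run:
```python
from h import *
c=load("scene9"); g=c["frame"].astype(float).mean(2)
print(np.round(g[228:256,322:340]).astype(int))
for v in range(232,246):
    r=g[v,324:337]; W=np.clip(140-r,0,None); print(v,((W*np.arange(324,337)).sum()/W.sum()).round(2),end=' ')
print(); print(proj(c,[[597.5,22.6,z] for z in(70.2,80,95,110,125)]))
```

```text
[[171 172 174 172 158 102  46  22  21  34  39  51  94 157 173 176 175 174]
 [175 173 173 172 164 130  78  39  28  34  49  82 126 164 176 175 176 173]
 [175 174 174 172 169 158 125  75  39  43  74 126 159 172 178 176 176 176]
 [174 175 173 173 173 171 157 112  61  67 108 155 171 176 176 179 177 177]
 [177 176 176 176 177 172 165 131  80  88 131 162 173 175 177 176 176 177]
 [174 178 177 175 175 176 170 135  87  95 135 167 174 174 177 173 176 177]
 [175 175 175 175 176 176 167 130  86  95 135 166 176 174 174 174 176 177]
 [175 175 175 175 177 177 166 121  80  95 134 167 175 173 177 174 176 174]
 [177 176 176 176 175 175 164 117  79  98 133 166 175 175 176 176 175 174]
 [176 176 176 176 177 175 163 117  81  95 136 167 175 175 174 175 176 175]
 [178 175 177 178 177 174 165 117  79  95 135 168 176 178 174 176 176 174]
 [176 176 178 177 177 177 163 119  83  99 134 166 174 177 177 175 178 174]
 [176 176 175 177 176 178 166 118  81 100 138 167 175 175 176 177 176 177]
 [178 176 176 176 178 177 166 121  85 103 145 169 177 175 176 176 177 177]
 [175 178 177 179 177 178 164 120  83 104 149 172 
[... 601 characters left out ...]
23 168 177 180 181 179]
 [176 177 177 180 177 176 175 153 116  90  90 103 141 167 175 177 181 179]
 [176 177 179 179 178 180 176 171 154 139 139 145 165 174 174 175 178 177]
 [175 175 175 178 179 179 180 178 175 173 173 173 177 178 177 173 175 176]
 [176 175 176 176 178 180 178 182 180 181 180 180 180 179 179 176 175 175]
 [177 175 177 174 177 179 178 178 181 180 181 180 181 181 181 179 178 174]]
232 330.47 233 330.46 234 330.39 235 330.29 236 330.25 237 330.24 238 330.23 239 330.25 240 330.18 241 330.16 242 330.14 243 330.15 244 330.13 245 329.83 
[[330.59229527 245.47675199]
 [330.63215541 242.62367975]
 [330.6938317  238.20907012]
 [330.75632771 233.73578785]
 [330.81965988 229.20265542]]
```

Run:
```python
from h import *
for n,roi,sc in(("scene0",(270,205,395,292),1),("top6",(262,212,342,310),0)):
    c=load(n)
    q,m=mask_up(c["frame"],roi,lambda a:(a[...,0]-a[...,2]<14)&(a.mean(2)>(125)))
    cv2.imwrite("pics/m_pl.png",m)
    w=cast(c,q,55)[:,:2].astype(np.float32); r=cv2.minAreaRect(w); print(n,r)
    b=cv2.boxPoints(r); print(b.round(1).tolist())
```

```text
scene0 ((579.1665649414062, 34.31060028076172), (223.52511596679688, 185.70587158203125), 3.5736799240112305)
[[461.79998779296875, 120.0], [473.3999938964844, -65.30000305175781], [696.5, -51.400001525878906], [684.9000244140625, 133.89999389648438]]
top6 ((576.4915771484375, 31.109352111816406), (219.64208984375, 181.8642578125), 3.4007644653320312)
[[461.5, 115.4000015258789], [472.29998779296875, -66.19999694824219], [691.5, -53.099998474121094], [680.7000122070312, 128.39999389648438]]
```

View pics/m_pl.png

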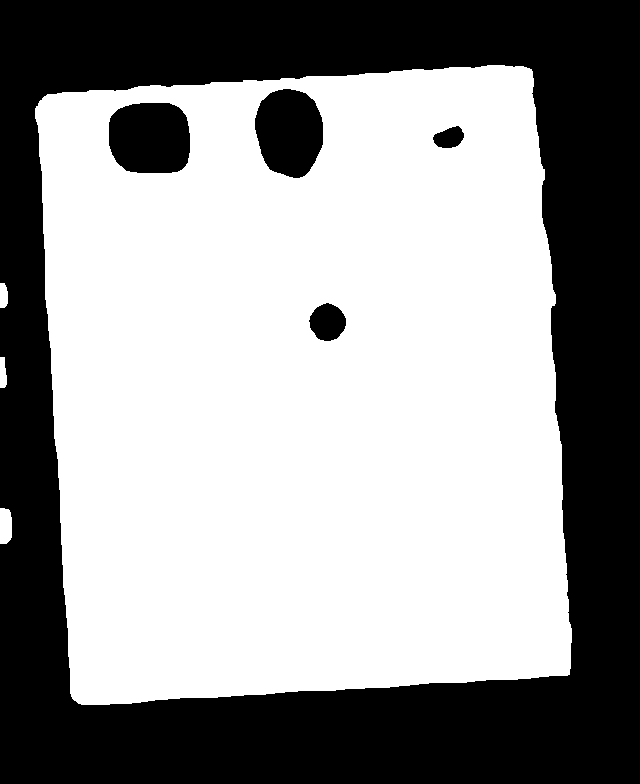

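```bash
python3 go.py 601.5 23.3 154 93.55
```

```text
t 15.75 pos [597.9  22.8 165.6] yaw_y 93.7 grip 0.172 F [-0.7 -0.1 -1.3] j6 -1.79
turn [0.0003 0.0007 0.0026] shift [-0.358  0.025  1.165]
```

Call:
{"api": "move_arm", "payload": {"series": [[0, 0, 0.002, -0.2, 0.03, 0.6, 0], [0, 0, 0.002, -0.36, 0.03, 1.16, 0], [0, 0, 0.002, -0.36, 0.03, 1.16, 0], [0, 0, 0.002, -0.36, 0.03, 1.16, 0], [0, 0, 0.002, -0.36, 0.03, 1.16, 0]]}}

```text
time_s: 16.17
eef_pos: [601.5, 23.4, 154.0]
ee_rot: [0.0, -0.031, 1.0, 0.0]
force: [0.5, 0.1, -0.2]
grip_width: 0.176
```

```bash
python3 go.py 601.5 23.3 154 93.55
python3 - <<'E'
from rig import capture
from h import *
c=capture("scene"); np.savez("pics/scene10.npz",**c)
g=c["frame"].astype(float).mean(2)
print(np.round(g[240:256,324:340]).astype(int))
for v in range(236,250):
    r=g[v,325:339]; W=np.clip(140-r,0,None); print(v,((W*np.arange(325,339)).sum()/W.sum()).round(2),end=' ')
cv2.imwrite("pics/s10.png",cv2.resize(c["frame"][225:265,305:360,::-1],None,fx=12,fy=12,interpolation=cv2.INTER_CUBIC))
E
```

```text
t 16.17 pos [601.5  23.4 154. ] yaw_y 93.6 grip 0.176 F [ 0.5  0.1 -0.2] j6 -1.79
turn [0.0003 0.0006 0.0008] shift [ 0.005 -0.011  0.002]
[[176 176 177 177 177 169 137  87  88 125 165 176 178 177 176 175]
 [177 178 179 178 178 169 139  87  93 129 167 175 176 176 175 177]
 [176 177 178 176 176 168 139  90  93 134 167 175 175 175 177 178]
 [172 178 177 180 179 170 137  90  97 138 170 177 176 177 177 177]
 [160 173 176 178 179 171 138  87  97 136 171 177 178 176 177 177]
 [140 151 166 173 177 173 141  90  96 136 169 179 180 179 179 178]
 [107 119 141 153 168 169 138  89  95 136 169 177 179 179 182 180]
 [131 127 114 117 145 161 138  92  97 133 170 178 178 179 178 177]
 [169 163 133 106 114 136 130  89  92 126 160 177 177 178 177 178]
 [178 175 166 140 123 108 109  83  85 103 137 169 178 179 177 178]
 [179 179 179 171 156 109  89  76  70  84 123 167 178 178 178 179]
 [179 179 179 179 167 135 107  89  91 104 142 166 176 178 179 180]
 [178 179 179 180 177 166 152 135 137 146 164 174 174 176 176 179]
 [176 178 178 178 180 177 176 172 174 175 177 180 174 175 177 175]
 [176 178 178 179 178 180 179 178 180 182 182 181 178 178 174 175]
 [177 175 176 176 178 178 179 181 178 181 180 180 181 180 178 175]]
236 331.67 237 331.62 238 331.61 239 331.6 240 331.64 241 331.6 242 331.56 243 331.45 244 331.48 245 331.53 246 330.38 247 329.5 248 330.02 249 330.97
```

View pics/s10.png

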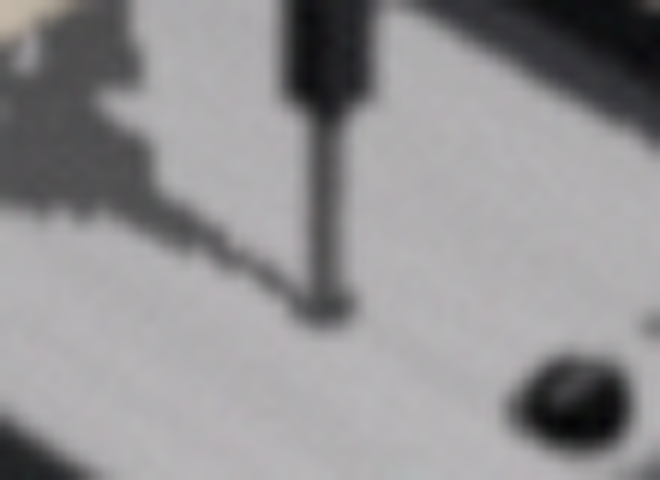

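The pin now lines up with the hole in the scene view (pin column 331.5, hole about 331.8, display (325,305)). I'll nudge it +1 mm in x and descend gently.

Call:
{"api": "move_arm", "payload": {"series": [[0, 0, 0, -0.1, 0.02, 0.1, 0], [0, 0, 0, -0.1, 0.02, 0.3, 0], [0, 0, 0, -0.1, 0.02, 0.5, 0], [0, 0, 0, -0.1, 0.02, 0.7, 0], [0, 0, 0, -0.1, 0.02, 0.7, 0]]}}

```text
time_s: 16.63
eef_pos: [602.3, 23.7, 146.6]
ee_rot: [0.0, -0.031, 1.0, 0.0]
force: [-0.8, -0.3, -1.6]
grip_width: 0.173
```

Call:
{"api": "move_arm", "payload": {"series": [[0, 0, 0, 0, 0, 0.1, 0], [0, 0, 0, 0, 0, 0.3, 0], [0, 0, 0, 0, 0, 0.5, 0], [0, 0, 0, 0, 0, 0.5, 0]]}}

```text
time_s: 16.97
eef_pos: [602.1, 23.7, 141.1]
ee_rot: [-0.0, -0.031, 1.0, 0.0]
force: [-0.1, 0.0, -1.4]
grip_width: 0.178
```

```bash
python3 go.py 602.5 23.5 130 93.55
python3 - <<'E'
from rig import capture
from h import *
c=capture("scene")
cv2.imwrite("pics/s11.png",cv2.resize(c["frame"][225:265,305:360,::-1],None,fx=12,fy=12,interpolation=cv2.INTER_CUBIC))
E
```

```text
t 16.97 pos [602.1  23.7 141.1] yaw_y 93.59 grip 0.178 F [-0.1  0.  -1.4] j6 -1.79
turn [ 0.0006 -0.0007  0.0007] shift [-0.037 -0.02   1.107]
```

View pics/s11.png

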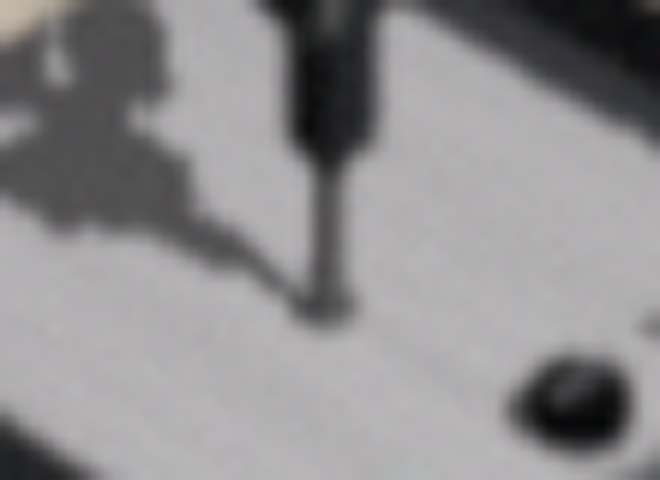

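The pin is inside the hole (tip at about z=46.5) with no contact force. Continuing down to the button.

Call:
{"api": "move_arm", "payload": {"series": [[0, 0, 0, 0, 0, 0.3, 0], [0, 0, 0, 0, 0, 0.7, 0], [0, 0, 0, 0, 0, 1.1, 0], [0, 0, 0, 0, 0, 1.3, 0], [0, 0, 0, 0, 0, 1.3, 0]]}}

```text
time_s: 17.43
eef_pos: [601.9, 23.7, 127.6]
ee_rot: [-0.001, -0.031, 1.0, 0.0]
force: [0.4, 0.2, -1.2]
grip_width: 0.174
```

Call:
{"api": "move_arm", "payload": {"series": [[0, 0, 0, 0, 0, 0.1, 0], [0, 0, 0, 0, 0, 0.3, 0], [0, 0, 0, 0, 0, 0.5, 0], [0, 0, 0, 0, 0, 0.5, 0], [0, 0, 0, 0, 0, 0.5, 0]]}}

```text
time_s: 17.85
eef_pos: [602.0, 23.7, 122.8]
ee_rot: [-0.001, -0.031, 1.0, 0.0]
force: [-0.8, -0.5, 2.5]
grip_width: 0.174
```

Call:
{"api": "move_arm", "payload": {"series": [[0, 0, 0, 0, 0, 0.1, 0], [0, 0, 0, 0, 0, 0.2, 0], [0, 0, 0, 0, 0, 0.3, 0], [0, 0, 0, 0, 0, 0.3, 0]]}}

```text
time_s: 18.18
eef_pos: [602.1, 23.7, 119.8]
ee_rot: [-0.0, -0.031, 1.0, 0.0]
force: [-1.0, 0.7, 3.5]
grip_width: 0.173
```

Call:
{"api": "move_arm", "payload": {"series": [[0, 0, 0, 0, 0, 0.05, 0], [0, 0, 0, 0, 0, 0.1, 0], [0, 0, 0, 0, 0, 0.1, 0], [0, 0, 0, 0, 0, 0.1, 0]]}}

```text
time_s: 18.52
eef_pos: [602.3, 23.7, 119.5]
ee_rot: [-0.0, -0.031, 1.0, 0.0]
force: [-1.5, 0.6, 6.9]
grip_width: 0.179
```

Call:
{"api": "move_arm", "payload": {"series": [[0, 0, 0, 0, 0, 0.1, 0], [0, 0, 0, 0, 0, 0.15, 0], [0, 0, 0, 0, 0, 0.15, 0], [0, 0, 0, 0, 0, 0.15, 0], [0, 0, 0, 0, 0, 0.15, 0]]}}

```text
time_s: 18.93
eef_pos: [602.5, 23.7, 119.4]
ee_rot: [0.001, -0.031, 1.0, 0.0]
force: [-4.1, 0.3, 12.7]
grip_width: 0.173
```

```bash
python3 go.py 602.5 23.5 130 93.55
python3 - <<'E'
from rig import capture
from h import *
c=capture("scene")
cv2.imwrite("pics/s12.png",cv2.resize(c["frame"][150:290,230:430,::-1],None,fx=4,fy=4,interpolation=cv2.INTER_CUBIC))
c=capture("top")
cv2.imwrite("pics/t12.png",cv2.resize(c["frame"][120:340,80:530,::-1],None,fx=1.7,fy=1.7,interpolation=cv2.INTER_CUBIC))
E
python3 go.py 602.5 23.5 130 93.55
```

```text
t 18.93 pos [602.5  23.7 119.4] yaw_y 93.6 grip 0.173 F [-4.1  0.3 12.7] j6 -1.79
turn [0.0002 0.001  0.0009] shift [ 0.004 -0.022 -1.065]
t 19.03 pos [602.5  23.7 119.4] yaw_y 93.6 grip 0.175 F [-4.2  0.4 11.7] j6 -1.79
turn [0.0002 0.001  0.0009] shift [ 0.003 -0.023 -1.063]
```

View pics/s12.png

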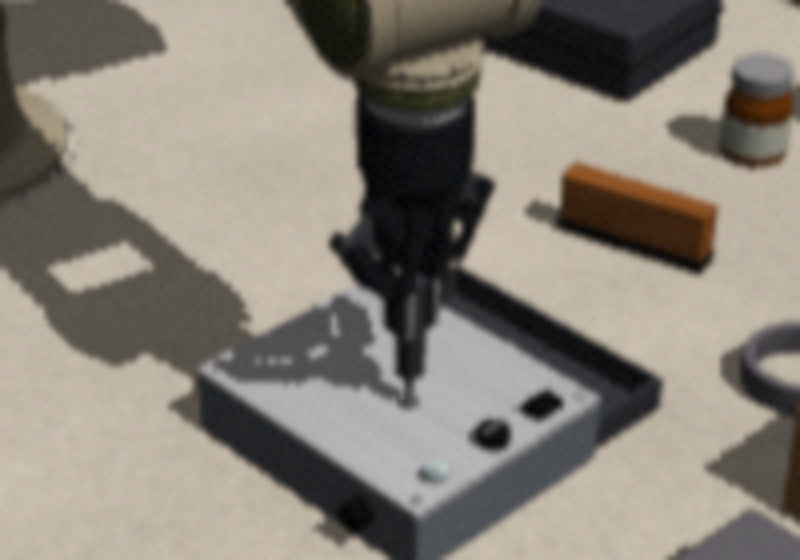

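View pics/t12.png

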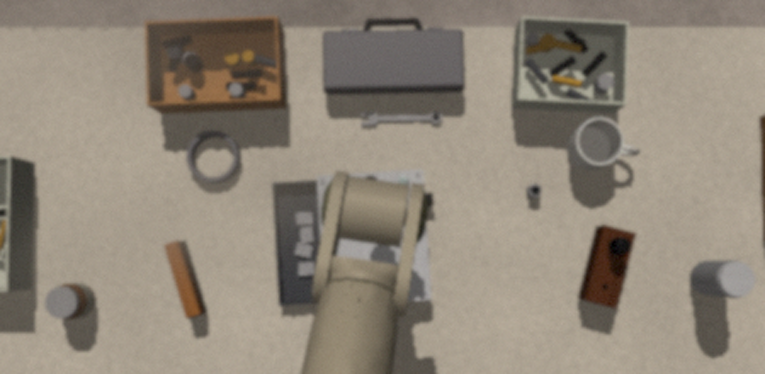

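```bash
python3 -c "
from rig import job; print(job.finish_job())"
```

```text
the job is handed in; nothing more can be done
None
```

The job is done and handed in at about 19 s of the 67 s allowed. I had no direct readout of the button's travel and judged it from force and height.

- **Sweep:** One pass with the scraper, held about 3 mm above the plate, pushed all four offcuts over the +y edge. The top picture shows all four lying in the tray and the plate bare.
- **Scraper:** It is back at its original spot on the table. Both cameras show it standing upright.
- **Punch:** I lifted it from the stand and put its pin down through the hole without touching the plate.
- **Button:** Force started at about 3–4 N on contact. It then rose sharply against a hard stop with the tip about 25 mm above the table, which matches the fully-down height of 25 mm. At the end the arm was still gripping the punch, with the wrist force reading about 12 N upward and 4 N sideways.
- **Other objects:** In the last top picture nothing else looks moved; I compared by eye only.

**Disagreement between cameras:** The two views differed on where the hole was by about 3 mm in x. Comparing the pin and the hole directly in the scene picture put the hole about 4–5 mm further in +x than the top view did. I used that picture for the final alignment, and the pin went in freely.

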